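# Turn the screw cup over and clip it onto the bench rail

### The arm

A 7-joint arm with a two-finger parallel gripper is mounted at the origin on the work surface. World frame = base frame: x ahead of the robot, y to its left, z up, the work surface at z = 0. Lengths are in m, angles in rad, forces in N, time in s.
With the tool pointing down it reaches from about 0.4 to 0.875 m from the base axis. Payload 19.3 kg.
Tool frame: the origin (TCP) lies at the very end of the fingers, on their centre line; the grasp point (between the pads) lies 19 mm behind it; z points along the fingers, y is the line along which they close (so a half turn about z gives the same grasp; the last joint's range is limited). The gripper opens to 85 mm and grips with 20 to 120 N. Pads are 22 mm wide; open, the fingers measure 114 mm over their backs; the gripper's body (76 mm by 85 mm) begins 54 mm behind the grasp point. The pads swing forward as they close: fully open they stand 13 mm farther back than shut.
Start: joints at [-1.323, 0.521, -0.036, 1.599, 0.021, 1.021, -0.113], TCP at [0.195, 0.594, 0.231] pointing down, gripper open.
Joint ranges: [-2.91, 2.91], [-0.3, 2.13], [-1.5, 1.42], [0.17, 2.43], [-1.26, 4.41], [0.16, 1.93], [-2.52, 2.52]. Speed limits (rad/s): [1.89, 1.89, 2.39, 2.39, 3.01, 3.01, 3.01].

### API

Orientations are given as [roll, pitch, yaw] about the fixed x, y, z axes, in that order (R = Rz(yaw) Ry(pitch) Rx(roll)).
In Python, from workcell import observe, grab_frame, job_done gives the robot as it stands.
- The arm moves only by the tool move_arm, never from a script. Its argument "plan" is a list that holds one entry, the list of rows, each a list of 7 numbers: the shift along the tool's x, y, z each as a share of 0.02 m, from -1 to 1, then the turn, a rotation vector about the tool's x, y, z each as a share of 6 degrees, from -1 to 1, then the opening, from -1 (shut) to 1 (fully open). A call has exactly 10 rows; each row shifts and turns the commanded pose from where the row before left it, along the tool's axes as they then stand; what a row does not reach is not made up. A row lasts 1/10 s, in which the tool goes at most 50 mm and 8.59 degrees, less where a joint would pass 70% of its speed; a pose out of reach is approached as far as the arm can. A call with a number of a shift or a turn outside -1 to 1 is refused whole. A call with a gripper value outside its range is refused whole. The fingers move at their own pace and stop on an object; "grip_force" is the grip in N (left out, the last holds). Time passes only in rows, so rows that do not move let the fingers close, or fill a call up. It gives the time, the measured TCP pose, the force, the opening and the grip force at its end, in the units of the state.
- observe(): the state, without advancing time (a new reading comes with each control period).
- grab_frame(name): name is "scene" or "side" or "wrist"; returns a dict with "color" (480x640x3 uint8, red, green, blue), "intrinsics" (3x3 intrinsics, pixels), "position" and "orientation" of the camera in the world; the wrist camera has in their place "tool_from_camera" (4x4, takes a point from camera to tool coordinates, whose origin is the TCP and whose axes are the flange's). Camera axes: x right, y down, z forward; pixel columns grow to the right and rows downward; lengths in m; the calibration is good to about 2 mm. The wrist camera is an equidistant fisheye: a pixel r from the principal point sees the ray r / f radians off the axis. A picture is of the moment at which its call begins: read the wrist's pose just before it. There is no depth.
- job_done(): hands the job in; it is judged then, once.
The state is a dict: "clock": time; "qpos": joint angles; "qd": joint speeds; "joint_efforts": joint torques, N m; "position": TCP position; "tool_rot": TCP orientation; "force": force on the tool from outside, world axes, zero at the start; "moment": the same for the moment, N m; "grip_width": finger opening in m; "finger_force": force on a finger pad.
Only numpy, scipy, OpenCV 4.12 (cv2) and the standard library are available. Lean on these libraries where they do the work, as an engineer would, in place of code of your own. Each camera call takes 0.05 s, during which the arm holds its last target. There are 200 camera calls.

### The job

The square orange screw cup has been left upside down among the things on the workbench. Turn it mouth-up and slide its foot under the two blue lips of the bench rail, from the open end, until it is fully home with the spring catches holding it, ready for screws. Leave everything else on the bench where it is.

Things in the scene. Friction and masses are not known exactly. Their poses are not given: they have to be found in the camera images.
- cup: Loose square orange plastic cup, starts mouth-down. Body 52 x 52 mm outside, 84 high in all, walls 3.5. Closed end: foot plate 6 thick, 52 along x, 68 along y: flanges stick out 8 on the y sides only, each with a 15 mm notch at its middle. Lies steady on either x side. Origin: centre of the foot's underside; z points foot to mouth. Goes in the rail with its x along the rail's x, either way round.
- cup_mouth (a point): Centre of the cup's mouth plane, 84 mm from the cup's origin along its z.
- rail: Fixed aluminium rail with blue lips; x runs from open end to blue stop. Origin: underside. Base 8 mm thick, x -88 to 84 mm, y +-46. Open apron to x=-30, flared guide walls to x=0, then the channel up to the stop at x=73: 70.4 wide, 9 high under the lips (tops 22 mm over the bench, 58 mm gap between them). Black catch housings 18 mm high out to y +-63 at x 28 to 62.
- rail_home (a point): Where the origin of the cup must be when home: on the rail's floor (8 mm over the bench), at rail x = +45 mm; axes as the rail's.
- rail_entry (a point): Point on the apron floor at rail x = -53 mm where the upright cup can be set down before it is slid 98 mm along +x to the home point; axes as the rail's.
- catch_l (a joint): Sprung catch in the channel's +y wall at the home point: 0 = sprung in (free, or sitting in the cup's notch), about 0.002 to 0.003 m while the flange pushes it back. Passing both takes roughly 6 N.
- catch_r (a joint): The same in the -y wall.
- mug: Bystander: blue ceramic mug, mouth-up, 72 mm across, 90 mm high, handle reaches about 70 mm out at +y. Origin: centre of the underside.
- jar: Bystander: amber jar with a steel cap, 68 mm across, 95 mm high. Origin: centre of the underside.
- glue: Bystander: white glue bottle, 60 mm across, 170 mm high. Origin: centre of the underside.
- tape: Bystander: yellow tape measure 62 x 40 x 58 mm (x, y, z), steel hook at -x. Origin: centre of the underside.
- offcut: Bystander: wood block 70 x 110 x 35 mm. Origin: centre of the underside.
- driver: Bystander: screwdriver lying along its x, about 220 mm long, 30 mm high. Origin near its middle.
- hammer: Bystander: hammer lying along its x, about 300 mm long, 40 mm high, head at +x. Origin near its middle.
Not all that is in view belongs to the job. Leave any pink or turquoise look-alike of the cup alone.

How it is judged:
By the outcome, as a careful person would: the job done as asked, in the order asked, and still so for the second after the job is handed in, with the robot touching nothing.
It also fails if it takes over 70 s, if anything falls off the work surface, if the arm or the gripper's body presses on something with over 40 N, if the wrist force passes 120 N, or if a joint passes its speed limit or range.

## Working session

There is one attempt and no reset: what is moved stays moved. The work goes in short steps, Python scripts to look and compute and a tool call to move; the robot and the scene stay as the last step left them, time stands still between calls to the robot, and variables do not carry over. Pictures are saved under pics/ and viewed, at most 12 in all, crops included, and the job is handed in when it is done.

Besides the shell and the picture viewer there is one more tool, called as name([rows], argument=value, ...), one row to a line, values as JSON. move_arm: Moves the arm, as the interface text tells. Shift numbers are shares of 0.02 m and turn numbers shares of 6 degrees, none past 1 either way. Its arguments: {"type":"object","properties":{"plan":{"type":"array"},"grip_force":{"type":"number"}},"required":["plan"]}

```bash
mkdir -p pics
python3 - <<'E'
from workcell import observe, grab_frame
import cv2,json,numpy as np
s=observe();print({k:np.round(s[k],3).tolist() for k in s})
for n in("scene","side"):
    f=grab_frame(n);cv2.imwrite(f"pics/{n}0.png",f["color"][:,:,::-1])
    print(n,np.round(f["intrinsics"],1).tolist(),f["position"],f["orientation"])
E
```

```text
{'clock': 0.0, 'qpos': [-1.323, 0.522, -0.036, 1.6, 0.021, 1.021, -0.113], 'qd': [-0.0, 0.001, 0.0, 0.0, -0.0, -0.0, 0.0], 'joint_efforts': [0.001, -92.708, 1.98, -36.995, 0.018, 0.008, -0.0], 'position': [0.195, 0.593, 0.231], 'tool_rot': [-3.14, 0.0, 2.824], 'force': [-0.509, 0.686, 0.026], 'moment': [-0.036, 0.043, 0.019], 'finger_force': 0.0, 'grip_width': 0.085}
scene [[461.1, 0.0, 325.3], [0.0, 461.1, 236.7], [0.0, 0.0, 1.0]] [0.95882538 0.72780403 0.70025277] [-2.28047446 -0.01687081  2.62122325]
side [[443.6, 0.0, 319.7], [0.0, 443.6, 236.3], [0.0, 0.0, 1.0]] [0.55572262 0.80084659 0.73633956] [-2.30989778 -0.00975909 -3.10527613]
```

View pics/scene0.png

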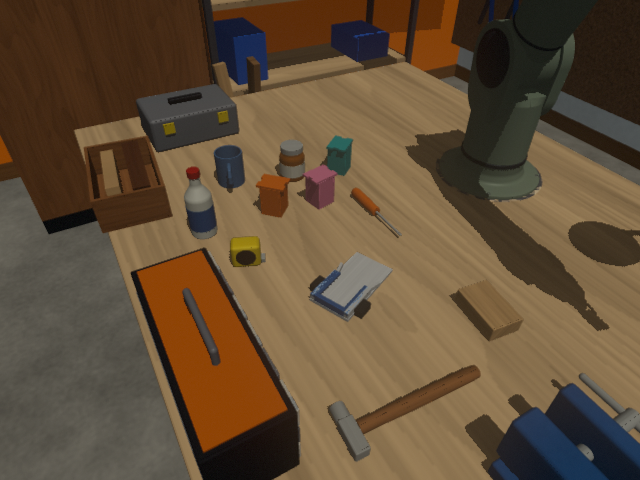

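View pics/side0.png

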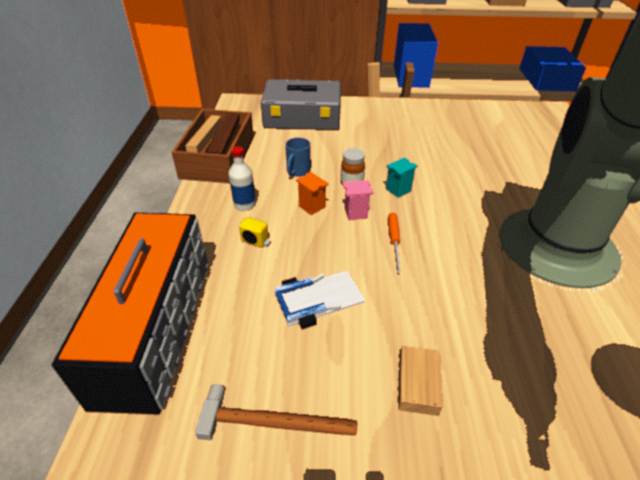

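Candidates (scene pixels): orange cup (273,195), pink look-alike (320,187), turquoise look-alike (340,155); the orange toolbox (215,340) and screwdriver handle (365,200) are also orange. By the description I choose the orange one at (273,195), mouth-down with its foot on top. The rail is at (350,285). I'll check both in one close crop.

Run:
```python
import cv2,numpy as np
a=cv2.imread("pics/scene0.png");b=cv2.imread("pics/side0.png")
def c(im,x,y,w,h):
    return cv2.resize(im[y:y+h,x:x+w],(400,300),interpolation=cv2.INTER_CUBIC)
# cup: 80x60 (x5), rail: 100x75 (x4)
cv2.imwrite("pics/m0.png",np.vstack([np.hstack([c(a,235,165,80,60),c(b,272,163,80,60)]),np.hstack([c(a,300,248,100,75),c(b,268,262,100,75)])]))
```

```text
(no output)
```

View pics/m0.png

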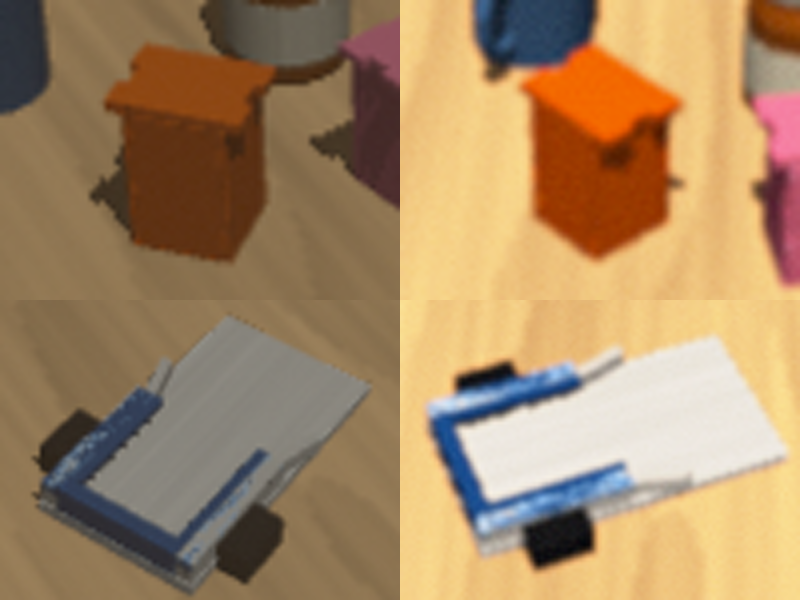

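The crop shows the orange cup foot-up, notches on its left and right flanges. The rail has its open end to the right (towards the robot) and the stop at lower left. I'll fit both poses from the corners I read off.

```bash
cat > h.py <<'E'
import numpy as np
from scipy.spatial.transform import Rotation as R
from scipy.optimize import least_squares
K={'s':(461.1,325.3,236.7),'d':(443.6,319.7,236.3)}
P={'s':([.95882538,.72780403,.70025277],[-2.28047446,-.01687081,2.62122325]),'d':([.55572262,.80084659,.73633956],[-2.30989778,-.00975909,-3.10527613])}
def proj(c,p):
    q=R.from_euler('xyz',P[c][1]).inv().apply(np.atleast_2d(p)-P[c][0]); f,cx,cy=K[c]
    return np.c_[f*q[:,0]/q[:,2]+cx,f*q[:,1]/q[:,2]+cy]
def fit(obs,x0):
    # obs: (cam, pixel, model mm)
    def r(v):
        c,s=np.cos(v[2]),np.sin(v[2]);o=[]
        for cam,px,m in obs:
            m=np.array(m)/1000;o.append(proj(cam,[v[0]+c*m[0]-s*m[1],v[1]+s*m[0]+c*m[1],m[2]])[0]-px)
        return np.ravel(o)
    s=least_squares(r,x0,loss='soft_l1');return s.x,r(s.x).reshape(-1,2)
E
python3 - <<'E'
from h import *
def px(o,s,p): return (np.array(p)+.5)/s-.5+np.array(o)
S=(235,165);D=(272,163)
ob=[]
# model: y+ = right edge, x+ = far  (half-turn ambiguous)
for c,o,pts in(('s',S,[(143,45),(275,70),(248,125),(106,107)]),('d',D,[(190,45),(282,103),(205,143),(125,88)])):
    for p,m in zip(pts,[(26,34),(26,-34),(-26,-34),(-26,34)]): ob.append((c,px(o,5,p),m+(84,)))
for c,o,pts in(('s',S,[(137,245),(232,262),(267,200)]),('d',D,[(137,215),(198,260),(268,220)])):
    for p,m in zip(pts,[(-26,26),(-26,-26),(26,-26)]): ob.append((c,px(o,5,p),m+(0,)))
for y in(0,-1.5,1.5,3):
    v,r=fit(ob,[.6,.2,y]);print(v,np.degrees(v[2]),np.sqrt((r**2).mean()))
print(np.round(r,1).tolist())
ob=[]
S=(300,248);D=(268,262)
for c,o,p,m in[('s',S,(230,16),(-88,-46,8)),('s',S,(370,84),(-88,46,8)),('d',D,(315,37),(-88,-46,8)),('d',D,(388,157),(-88,46,8)),
 ('s',S,(192,292),(84,46,0)),('s',S,(38,205),(84,-46,0)),('d',D,(80,255),(84,46,0)),('d',D,(52,127),(73,-29,22)),('d',D,(88,202),(73,29,22)),('d',D,(180,82),(0,-29,22)),('d',D,(230,167),(0,29,22)),('s',S,(162,102),(0,-29,22))]:
    ob.append((c,px(o,4,p),m))
for y in(0,.4,-.4):
    v,r=fit(ob,[.55,.4,y]);print('rail',v,np.degrees(v[2]),np.sqrt((r**2).mean()))
print(np.round(r,1).tolist())
for c,p in (('jar',('d',(353,180))),('mug',('d',(297,172))),('pink',('d',(358,215))),('teal',('d',(400,192))),('glue',('d',(243,205))),('tape',('d',(256,243)))):
    f=lambda q:(proj(p[0],[q[0],q[1],0])[0]-p[1]);print(c,np.round(least_squares(f,[.5,.3]).x,3))
E
```

```text
[ 0.60256632 -0.12305533 -2.33909197] -134.02009779992815 0.7159663794818655
[ 0.60256632 -0.12305533 -2.33909195] -134.02009658465312 0.715966378928395
[ 0.60256632 -0.12305533  3.94409338] 225.97990480917395 0.7159663784158241
[ 0.60256632 -0.12305533  3.94409336] 225.97990343760972 0.7159663789746512
[[-0.0, 0.2], [0.3, -0.6], [-1.0, 0.4], [-0.3, -0.5], [0.7, -0.5], [0.7, -1.0], [1.1, -0.6], [-1.3, -1.2], [-0.6, 0.8], [0.5, 0.9], [-0.0, 0.9], [-0.8, 0.7], [0.4, 0.8], [0.6, 0.3]]
rail [0.57410555 0.19006126 0.4162455 ] 23.849110590478297 0.994991750387651
rail [0.57410555 0.19006126 0.4162455 ] 23.849110503537478 0.9949917491463725
rail [0.57410555 0.19006126 0.41624548] 23.849109110249426 0.9949917243641693
[[-0.4, 0.1], [0.6, 0.8], [0.6, -0.6], [0.4, -0.9], [-0.5, 2.2], [0.1, 1.9], [0.1, 1.3], [0.2, -1.9], [0.2, -0.1], [0.6, -0.1], [-1.7, -1.7], [0.5, -0.1]]
jar [ 0.491 -0.251]
mug [ 0.654 -0.283]
pink [ 0.481 -0.094]
teal [ 0.362 -0.2  ]
glue [ 0.786 -0.121]
tape [0.731 0.024]
```

Cup at (0.603, -0.123), its x axis at 46°/226°. Rail origin at (0.574, 0.190), yaw 23.8°. Moving toward the staging area; this also gives me data for fitting the arm's kinematics.

move_arm([
  [[-0.97, -0.8, -0.2, 0, 0, 0, 1], [-0.97, -0.8, -0.2, 0, 0, 0, 1], [-0.97, -0.8, -0.2, 0, 0, 0, 1], [-0.97, -0.8, -0.2, 0, 0, 0, 1], [-0.97, -0.8, -0.2, 0, 0, 0, 1], [-0.97, -0.8, -0.2, 0, 0, 0, 1], [-0.97, -0.8, -0.2, 0, 0, 0, 1], [-0.97, -0.8, -0.2, 0, 0, 0, 1], [-0.97, -0.8, -0.2, 0, 0, 0, 1], [-0.97, -0.8, -0.2, 0, 0, 0, 1]],
])

```text
clock: 1.1
position: [0.33, 0.3801, 0.2713]
tool_rot: [-3.141, -0.0, 2.824]
force: [0.3, -0.3, 0.5]
grip_width: 0.085
finger_force: 0.0
```

Run:
```python
from workcell import observe
import numpy as np,json
s=observe();print({k:np.round(s[k],4).tolist() for k in('clock','qpos','position','tool_rot')})
```

```text
{'clock': 1.1, 'qpos': [-0.9884, 0.2823, 0.0184, 1.8673, -0.0062, 0.9925, 0.2856], 'position': [0.33, 0.3801, 0.2713], 'tool_rot': [-3.1412, -0.0001, 2.8238]}
```

move_arm([
  [[-0.97, -0.8, -0.1, 0, 0, -1, 1], [-0.97, -0.8, -0.1, 0, 0, -1, 1], [-0.97, -0.8, -0.1, 0, 0, -1, 1], [-0.97, -0.8, -0.1, 0, 0, -1, 1], [-0.97, -0.8, -0.1, 0, 0, 0, 1], [-0.8, -0.8, -0.1, 0, 0, 0, 1], [0, -0.8, -0.3, 0, 1, 0, 1], [0, -0.8, -0.3, 0, 1, 0, 1], [0, -0.8, -0.3, 0, 1, 0, 1], [0, 0, 0, 0, 1, 0, 1]],
])

```text
clock: 2.1
position: [0.4416, 0.2282, 0.3022]
tool_rot: [3.141, -0.422, -3.043]
force: [-0.5, -0.3, -0.0]
grip_width: 0.0854
finger_force: 0.0
```

```bash
cat > kin.py <<'E'
import numpy as np, itertools
from scipy.spatial.transform import Rotation as R
from scipy.optimize import least_squares
def fk(q,p,sg):
    # p: d1,d3,d5,d7,baseyaw,toolyaw, a(offset)
    T=np.eye(3);o=np.array([0,0,p[0]]);T=R.from_euler('z',p[4]).as_matrix()
    ax='zyzyzyz';ln=[0,0,p[1],0,p[2],0,p[3]]
    for i in range(7):
        T=T@R.from_euler(ax[i],sg[i]*q[i]).as_matrix(); o=o+T[:,2]*ln[i]
    return o,T@R.from_euler('z',p[5]).as_matrix()
D=[([-1.323,.522,-.036,1.6,.021,1.021,-.113],[.195,.5935,.231],[-3.14,0,2.824]),
([-0.9884,0.2823,0.0184,1.8673,-0.0062,0.9925,0.2856],[0.33,0.3801,0.2713],[-3.1412,-0.0001,2.8238])]
E
python3 - <<'E'
from kin import *
from workcell import observe
s=observe();print(repr({k:np.round(s[k],4).tolist() for k in('clock','qpos','position','tool_rot')}))
D.append((s['qpos'],s['position'],s['tool_rot']))
def res(p,sg):
    o=[]
    for q,x,r in D:
        a,b=fk(q,p,sg);o+=list((a-x)*3)+list((R.from_euler('xyz',r).inv()*R.from_matrix(b)).as_rotvec())
    return np.array(o)
best=[]
for sg in itertools.product((1,-1),repeat=4):
  sg=(sg[0],1,sg[1],1,sg[2],1,sg[3])
  for y0 in (0,3):
   for t0 in(0,1.57,3.1,-1.57):
    f=least_squares(res,[.36,.45,.4,.3,y0,t0],args=(sg,));best.append((f.cost,sg,np.round(f.x,4).tolist()))
best.sort(key=lambda t:t[0])
for b in best[:4]:print(b)
E
```

```text
{'clock': 2.1, 'qpos': [-0.519, 0.481, 0.0394, 1.5568, -0.172, 1.5002, 1.2355], 'position': [0.4416, 0.2282, 0.3022], 'tool_rot': [3.1414, -0.4216, -3.043]}
(np.float64(0.0015999424749781046), (-1, 1, -1, 1, -1, 1, -1), [0.3417, 0.5118, 0.4311, 0.3276, -0.1053, 1.4682])
(np.float64(0.0015999424749782473), (-1, 1, -1, 1, -1, 1, -1), [0.3417, 0.5118, 0.4311, 0.3276, -0.1053, 1.4682])
(np.float64(0.001599942474980085), (-1, 1, -1, 1, -1, 1, -1), [0.3417, 0.5118, 0.4311, 0.3276, -0.1053, 1.4682])
(np.float64(0.0015999424749810944), (-1, 1, -1, 1, -1, 1, -1), [0.3417, 0.5118, 0.4311, 0.3276, -0.1053, 1.4682])
```

```bash
cat >> kin.py <<'E'
D.append(([-0.519,0.481,0.0394,1.5568,-0.172,1.5002,1.2355],[0.4416,0.2282,0.3022],[3.1414,-0.4216,-3.043]))
SG=(-1,1,-1,1,-1,1,-1)
def fk2(q,p):
    o=np.array([0,0,p[0]]);T=R.from_euler('z',p[4]).as_matrix()
    ln=[(p[6],0,0),(0,p[7],0),(0,0,p[1]),(0,p[8],0),(0,0,p[2]),(0,p[9],0),(0,0,p[3])]
    for i in range(7):
        T=T@R.from_euler('zyzyzyz'[i],SG[i]*q[i]).as_matrix(); o=o+T@np.array(ln[i])
    return o,T@R.from_euler('z',p[5]).as_matrix()
def res2(p,D=D):
    o=[]
    for q,x,r in D:
        a,b=fk2(q,p);o+=list((a-x)*3)+list((R.from_euler('xyz',r).inv()*R.from_matrix(b)).as_rotvec())
    return np.r_[np.array(o),np.array(p[6:])*.01,p[4]*.01]
E
python3 - <<'E'
from kin import *
f=least_squares(res2,[.34,.51,.43,.33,0,1.57,0,0,0,0]);print(f.cost,np.round(f.x,4).tolist());print(np.round(res2(f.x),4))
E
```

```text
5.885696360084868e-07 [0.3246, 0.5294, 0.4277, 0.328, 0.0006, 1.571, -0.0057, -0.0225, -0.0322, -0.0046]
[ 0.0001  0.      0.0001 -0.0006 -0.0001  0.0006 -0.0001  0.     -0.0002
  0.      0.0001 -0.0003  0.      0.      0.      0.0002  0.0001 -0.0003
 -0.0001 -0.0002 -0.0003 -0.      0.    ]
```

```bash
cat > ik.py <<'E'
from kin import *
Pm=np.array([0.3246,0.5294,0.4277,0.328,0.0006,1.571,-0.0057,-0.0225,-0.0322,-0.0046])
lo=np.array([-2.91,-.3,-1.5,.17,-1.26,.16,-2.52]);hi=np.array([2.91,2.13,1.42,2.43,4.41,1.93,2.52])
def ori(az,th,s):
    az,th=np.radians(az),np.radians(th);b=np.array([np.cos(az),np.sin(az),0]);u=np.array([0,0,1.])
    z=-(np.sin(th)*b+np.cos(th)*u);y=s*np.cross(u,b);return np.c_[np.cross(y,z),y,z]
def ik(pos,Rm,q0,w=.003):
    def r(q):
        o,T=fk2(q,Pm);return np.r_[(o-pos)*5,R.from_matrix(Rm.T@T).as_rotvec(),w*(q-q0)]
    f=least_squares(r,np.clip(q0,lo+.01,hi-.01),bounds=(lo,hi),xtol=1e-7,ftol=1e-9);e=f.fun[:6]
    return f.x,np.linalg.norm(e[:3])/5*1000,np.degrees(np.linalg.norm(e[3:]))
def tcp(g,Rm,d=.019): return np.array(g)+Rm[:,2]*d
E
python3 - <<'E'
from ik import *
from h import proj
for n,pts in {'driver':[(394,215),(398,272)],'offcut':[(402,345),(440,347),(440,412),(401,405)],'hammer':[(212,390),(205,435),(355,427)]}.items():
    print(n,[np.round(least_squares(lambda q:proj('d',[q[0],q[1],.0])[0]-p,[.5,.3]).x,3).tolist() for p in pts])
q0=np.array([-0.519,0.481,0.0394,1.5568,-0.172,1.5002,1.2355])
def test(n,g,az,th,s,q):
    Rm=ori(az,th,s);bb=None
    for t in range(3):
        qq=q if t==0 else q+np.random.default_rng(t).normal(0,.4,7)
        x,e,a=ik(tcp(g,Rm),Rm,qq)
        m=np.min(np.minimum(x-lo,hi-x))
        if bb is None or (e+a*2-m)<bb[0]: bb=(e+a*2-m,e,a,m,x)
    print(n,az,th,s,'e%.1f a%.1f m%.2f'%bb[1:4],np.round(bb[4],2).tolist());return bb[4]
for az in(46,226):
  for s in(1,-1):
    test('G1',(.603,-.123,.035),az,50,s,q0)
home=(.574+.045*.915,.19+.045*.404,.06);entry=(.574-.053*.915,.19-.053*.404,.06)
for az in(23.8,203.8):
  for s in(1,-1):
    for th in(-45,-30):
      test('ent',entry,az,th,s,q0);test('home',home,az,th,s,q0)
for g in((.62,.02,.04),(.55,.02,.04),(.6,.36,.04)):
  for az in(0,60,120,180,240,300):
    for s in(1,-1): test('site%s'%(g,),g,az,45,s,q0)
E
```

```text
driver [[0.387, -0.098], [0.396, 0.105]]
offcut [[0.406, 0.3], [0.333, 0.301], [0.355, 0.432], [0.421, 0.423]]
hammer [[0.755, 0.408], [0.749, 0.488], [0.502, 0.465]]
G1 46 50 1 e0.0 a0.0 m0.45 [-0.21, 1.15, 0.13, 1.26, 0.4, 1.47, 2.07]
G1 46 50 -1 e0.0 a0.0 m0.55 [-0.52, 1.32, 0.79, 1.28, -0.16, 1.38, -0.66]
G1 226 50 1 e0.0 a0.0 m0.00 [0.9, 0.99, -0.56, 1.93, -1.26, 0.42, 1.04]
G1 226 50 -1 e0.0 a0.0 m0.17 [1.29, 1.35, -1.2, 1.93, 0.96, 0.33, 2.22]
ent 23.8 -45 1 e0.0 a0.0 m0.02 [0.61, 1.37, -1.35, 2.41, 2.43, 1.22, -0.08]
home 23.8 -45 1 e0.0 a0.0 m0.23 [0.5, 1.29, -1.27, 2.18, 2.37, 1.03, -0.06]
ent 23.8 -30 1 e0.0 a0.0 m0.16 [0.5, 1.07, -1.23, 2.27, 1.99, 0.91, -0.01]
home 23.8 -30 1 e0.0 a0.0 m0.39 [0.33, 0.98, -1.03, 2.04, 1.87, 0.7, 0.09]
ent 23.8 -45 -1 e26.5 a23.9 m0.00 [-0.31, 0.6, -0.0, 2.12, -1.26, 0.16, -0.19]
home 23.8 -45 -1 e19.8 a19.7 m0.00 [-0.43, 0.69, 0.1, 1.95, -1.26, 0.16, -0.28]
ent 23.8 -30 -1 e12.3 a11.0 m0.00 [-0.54, 0.62, 0.2, 2.14, -1.26, 0.16, -0.31]
home 23.8 -30 -1 e6.5 a6.4 m0.00 [-0.56, 0.72, 0.22, 1.97, -1.26, 0.16, -0.35]
ent 203.8 -45 1 e0.0 a0.0 
[... 3215 characters left out ...]
 a0.0 m0.39 [-0.7, 1.09, -0.39, 1.37, 1.06, 1.4, 2.13]
site(0.6, 0.36, 0.04) 120 45 -1 e0.0 a0.0 m0.80 [-1.0, 1.07, 0.15, 1.39, 0.66, 1.13, -0.81]
site(0.6, 0.36, 0.04) 180 45 1 e0.0 a0.0 m0.45 [-0.7, 0.87, -0.21, 1.98, 1.98, 0.76, 2.06]
site(0.6, 0.36, 0.04) 180 45 -1 e0.0 a0.0 m0.47 [-0.24, 1.06, -0.85, 1.96, 2.04, 1.2, -0.77]
site(0.6, 0.36, 0.04) 240 45 1 e9.1 a9.4 m0.00 [-0.01, 0.92, -0.54, 1.83, -1.26, 0.16, 0.49]
site(0.6, 0.36, 0.04) 240 45 -1 e0.0 a0.0 m0.20 [0.41, 1.39, -1.3, 1.96, 2.09, 0.61, 0.72]
site(0.6, 0.36, 0.04) 300 45 1 e0.0 a0.0 m0.70 [-0.11, 1.07, -0.35, 1.38, -0.56, 0.98, 0.58]
site(0.6, 0.36, 0.04) 300 45 -1 e10.5 a10.6 m0.00 [0.35, 1.53, -1.5, 1.51, 0.99, 1.05, 2.52]
```

```bash
cat > leg.py <<'E'
from ik import *
from workcell import observe
def cur():
    s=observe();return np.array(s['position']),R.from_euler('xyz',s['tool_rot']).as_matrix(),np.array(s['qpos'])
def leg(p0,R0,p1,R1,q=None,minN=1):
    w=R.from_matrix(R0.T@R1).as_rotvec();d=R0.T@(np.array(p1)-p0);N=minN
    while 1:
        S=sum(R.from_rotvec(w*k/N).as_matrix() for k in range(N));v=np.linalg.solve(S,d)
        if max(abs(v))<=.02 and max(abs(w/N))<=np.radians(6):break
        N+=1
    row=np.r_[v/.02,w/N/np.radians(6)];print('N',N,np.round(row,3).tolist())
    if q is not None:
        p,T=np.array(p0),R0;mm=9;path=[]
        for k in range(N):
            p=p+T@v;T=T@R.from_rotvec(w/N).as_matrix();qn,e,a=ik(p,T,q,.01);mm=min(mm,np.min(np.minimum(qn-lo,hi-qn)))
            if e>1 or a>1 or max(abs(qn-q))>.17:print('  k',k,'e%.1f a%.1f dq%.2f'%(e,a,max(abs(qn-q))))
            q=qn;path.append(np.round(p,3).tolist())
        print('  margin %.2f'%mm,'q',np.round(q,2).tolist(),'mid',path[N//2],'minz',min(x[2] for x in path))
    return q
E
python3 - <<'E'
from leg import *
p,T,q=cur();print(np.round(T,2).tolist())
b=np.array([np.cos(np.radians(46)),np.sin(np.radians(46)),0])
for s in(-1,1):
    print('s',s)
    G1=ori(46,50,s);g=np.array([.603,-.123,.036])+.008*b
    pre=tcp(g,G1)-.10*G1[:,2];print(tcp(g,G1),pre)
    q1=leg(p,T,pre,G1,q);q1=leg(pre,G1,tcp(g,G1),G1,q1)
    c=np.array([.57,.015,.0]);P1=ori(120,-40,s);p1=tcp(c+[0,0,.036],P1)
    up=tcp(g,G1)+[0,0,.12];q1=leg(tcp(g,G1),G1,up,G1,q1)
    q1=leg(up,G1,p1+[0,0,.10],P1,q1);q1=leg(p1+[0,0,.1],P1,p1,P1,q1)
    b2=np.array([np.cos(np.radians(120)),np.sin(np.radians(120)),0])
    pr=p1-.12*P1[:,2];q1=leg(p1,P1,pr,P1,q1)
    for s2 in(s,):
        G2=ori(120,55,s2);g2=tcp(c+[0,0,.03],G2);q2=leg(pr,P1,g2-.12*G2[:,2]+[0,0,.03],G2,q1);q2=leg(g2-.12*G2[:,2],G2,g2,G2,q2)
        u2=g2+[0,0,.14];q2=leg(g2,G2,u2,G2,q2);P2=ori(203.8,-35,s2)
        r=np.array([np.cos(np.radians(23.8)),np.sin(np.radians(23.8)),0]);en=np.array([.574,.19,.063])-.053*r;e=tcp(en,P2)
        q2=leg(u2,G2,e+[0,0,.05],P2,q2);q2=leg(e+[0,0,.05],P2,e,P2,q2);q2=leg(e,P2,e+.098*r,P2,q2)
E
```

```text
[[-0.91, -0.1, -0.41], [-0.09, 1.0, -0.04], [0.41, 0.0, -0.91]]
s -1
[ 0.59844662 -0.12771516  0.02378704] [ 0.65166054 -0.07261053  0.0880658 ]
N 24 [-0.932, 0.378, 0.585, 0.225, -0.223, 0.978]
  margin 0.31 q [-0.52, 1.31, 0.82, 1.05, -0.17, 1.62, -0.66] mid [0.625, 0.168, 0.1] minz 0.072
N 5 [-0.0, -0.0, 1.0, 0.0, 0.0, 0.0]
  margin 0.36 q [-0.53, 1.33, 0.81, 1.26, -0.18, 1.4, -0.65] mid [0.62, -0.106, 0.049] minz 0.024
N 5 [-0.919, 0.0, -0.771, 0.0, 0.0, 0.0]
  margin 0.43 q [-0.55, 1.18, 0.87, 1.28, -0.11, 1.5, -0.58] mid [0.598, -0.128, 0.096] minz 0.048
N 14 [0.623, -0.195, 0.041, -0.084, 0.906, -0.962]
  margin 0.50 q [0.12, 0.84, 0.04, 1.53, -0.57, 1.31, 0.98] mid [0.599, -0.039, 0.098] minz 0.098
N 4 [-0.803, 0.0, 0.958, 0.0, 0.0, 0.0]
  margin 0.65 q [0.13, 0.98, 0.02, 1.53, -0.59, 1.18, 1.06] mid [0.564, 0.026, 0.046] minz 0.021
N 6 [0.0, -0.0, -1.0, 0.0, 0.0, 0.0]
  margin 0.51 q [0.19, 0.93, 0.07, 1.36, -0.54, 1.42, 1.01] mid [0.59, -0.019, 0.083] minz 0.037
N 16 [0.516, 0.0, -0.057, 0.0, -0.99, -0.0]
  margin 0.32 q [-1.46, 1.13, 0.99, 2.07, 0.15, 0.51, -0.36] mid [0.5
[... 2975 characters left out ...]

  k 11 e43.6 a38.0 dq0.08
  k 12 e48.6 a41.9 dq0.07
  k 13 e53.8 a46.0 dq0.07
  k 14 e59.4 a50.1 dq0.07
  k 15 e65.4 a54.4 dq0.07
  margin 0.00 q [-0.48, 0.58, -0.02, 2.31, 2.09, 0.16, 2.52] mid [0.58, 0.099, 0.098] minz 0.09
N 3 [0.478, 0.0, 0.683, 0.0, 0.0, 0.0]
  k 0 e63.4 a53.2 dq0.03
  k 1 e61.4 a52.1 dq0.03
  k 2 e59.5 a51.0 dq0.03
  margin 0.00 q [-0.46, 0.68, -0.04, 2.28, 2.1, 0.16, 2.52] mid [0.516, 0.164, 0.064] minz 0.047
N 5 [0.803, 0.0, -0.562, 0.0, 0.0, 0.0]
  k 0 e59.6 a52.2 dq0.03
  k 1 e59.6 a53.4 dq0.03
  k 2 e59.7 a54.5 dq0.03
  k 3 e59.8 a55.7 dq0.03
  k 4 e59.9 a56.8 dq0.03
  margin 0.00 q [-0.45, 0.74, -0.04, 2.12, 2.11, 0.16, 2.52] mid [0.569, 0.188, 0.047] minz 0.047
```

Run:
```python
from leg import *
p,T,q=cur()
G1=ori(46,50,-1);m=T@R.from_rotvec(R.from_matrix(T.T@G1).as_rotvec()/2).as_matrix()
q1=leg(p,T,[.53,.12,.30],m,q,20);q1=leg(np.array([.53,.12,.30]),m,[.67,-.055,.17],G1,q1,20)
```

```text
N 20 [-0.339, -0.159, -0.007, 0.135, -0.134, 0.587]
  margin 0.38 q [-0.73, 0.61, 0.44, 1.45, 0.04, 1.55, 0.18] mid [0.504, 0.18, 0.287] minz 0.287
N 20 [-0.219, 0.549, 0.359, 0.135, -0.134, 0.587]
  margin 0.17 q [-0.49, 1.22, 0.77, 0.95, -0.08, 1.76, -0.68] mid [0.624, 0.053, 0.206] minz 0.17
```

move_arm([
  [[-0.34, -0.16, 0, 0.135, -0.135, 0.587, 1], [-0.34, -0.16, 0, 0.135, -0.135, 0.587, 1], [-0.34, -0.16, 0, 0.135, -0.135, 0.587, 1], [-0.34, -0.16, 0, 0.135, -0.135, 0.587, 1], [-0.34, -0.16, 0, 0.135, -0.135, 0.587, 1], [-0.34, -0.16, 0, 0.135, -0.135, 0.587, 1], [-0.34, -0.16, 0, 0.135, -0.135, 0.587, 1], [-0.34, -0.16, 0, 0.135, -0.135, 0.587, 1], [-0.34, -0.16, 0, 0.135, -0.135, 0.587, 1], [-0.34, -0.16, 0, 0.135, -0.135, 0.587, 1]],
])

```text
clock: 3.1
position: [0.4988, 0.1873, 0.2843]
tool_rot: [-2.811, -0.17, 2.632]
force: [0.4, -0.1, 1.2]
grip_width: 0.0852
finger_force: 0.0
```

move_arm([
  [[-0.34, -0.16, 0, 0.135, -0.135, 0.587, 1], [-0.34, -0.16, 0, 0.135, -0.135, 0.587, 1], [-0.34, -0.16, 0, 0.135, -0.135, 0.587, 1], [-0.34, -0.16, 0, 0.135, -0.135, 0.587, 1], [-0.34, -0.16, 0, 0.135, -0.135, 0.587, 1], [-0.34, -0.16, 0, 0.135, -0.135, 0.587, 1], [-0.34, -0.16, 0, 0.135, -0.135, 0.587, 1], [-0.34, -0.16, 0, 0.135, -0.135, 0.587, 1], [-0.34, -0.16, 0, 0.135, -0.135, 0.587, 1], [-0.34, -0.16, 0, 0.135, -0.135, 0.587, 1]],
])

```text
clock: 4.1
position: [0.5286, 0.1209, 0.2965]
tool_rot: [-2.674, 0.207, 2.124]
force: [0.3, -1.2, -0.1]
grip_width: 0.0854
finger_force: 0.0
```

move_arm([
  [[-0.22, 0.55, 0.36, 0.135, -0.135, 0.587, 1], [-0.22, 0.55, 0.36, 0.135, -0.135, 0.587, 1], [-0.22, 0.55, 0.36, 0.135, -0.135, 0.587, 1], [-0.22, 0.55, 0.36, 0.135, -0.135, 0.587, 1], [-0.22, 0.55, 0.36, 0.135, -0.135, 0.587, 1], [-0.22, 0.55, 0.36, 0.135, -0.135, 0.587, 1], [-0.22, 0.55, 0.36, 0.135, -0.135, 0.587, 1], [-0.22, 0.55, 0.36, 0.135, -0.135, 0.587, 1], [-0.22, 0.55, 0.36, 0.135, -0.135, 0.587, 1], [-0.22, 0.55, 0.36, 0.135, -0.135, 0.587, 1]],
])

```text
clock: 5.1
position: [0.6165, 0.0638, 0.2084]
tool_rot: [-2.749, 0.602, 1.584]
force: [-0.9, -0.1, 0.5]
grip_width: 0.0854
finger_force: 0.0
```

move_arm([
  [[-0.22, 0.55, 0.36, 0.135, -0.135, 0.587, 1], [-0.22, 0.55, 0.36, 0.135, -0.135, 0.587, 1], [-0.22, 0.55, 0.36, 0.135, -0.135, 0.587, 1], [-0.22, 0.55, 0.36, 0.135, -0.135, 0.587, 1], [-0.22, 0.55, 0.36, 0.135, -0.135, 0.587, 1], [-0.22, 0.55, 0.36, 0.135, -0.135, 0.587, 1], [-0.22, 0.55, 0.36, 0.135, -0.135, 0.587, 1], [-0.22, 0.55, 0.36, 0.135, -0.135, 0.587, 1], [-0.22, 0.55, 0.36, 0.135, -0.135, 0.587, 1], [-0.22, 0.55, 0.36, 0.135, -0.135, 0.587, 1]],
])

```text
clock: 6.1
position: [0.6701, -0.0547, 0.1671]
tool_rot: [3.131, 0.874, 0.797]
force: [0.1, -0.7, -0.1]
grip_width: 0.0854
finger_force: 0.0
```

```bash
cat > wc.py <<'E'
from leg import *
from workcell import grab_frame
import cv2,pickle
def shot(n):
    p,T,q=cur();f=grab_frame('wrist');cv2.imwrite(f'pics/{n}.png',f['color'][:,:,::-1])
    pickle.dump((p,T,f['tool_from_camera'],f['intrinsics']),open(f'{n}.pkl','wb'));return p,T,q
def wproj(n,pts):
    p,T,X,K=pickle.load(open(f'{n}.pkl','rb'));X=np.array(X)
    c=((np.atleast_2d(pts)-p)@T-X[:3,3])@X[:3,:3]
    r=np.hypot(c[:,0],c[:,1]);a=np.arctan2(r,c[:,2])/r
    return np.c_[K[0][0]*a*c[:,0]+K[0][2],K[1][1]*a*c[:,1]+K[1][2]]
def box(n,v,nm,m):
    c,s=np.cos(v[2]),np.sin(v[2]);m=np.array(m)/1000
    return wproj(n,np.c_[v[0]+c*m[:,0]-s*m[:,1],v[1]+s*m[:,0]+c*m[:,1],m[:,2]])
E
python3 - <<'E'
from wc import *
p,T,q=shot('w1');print(p,np.round(q,3));G1=ori(46,50,-1)
print('angerr',np.degrees(R.from_matrix(T.T@G1).as_rotvec()))
v=[.6026,-.1231,np.radians(46)]
px=box('w1',v,0,[(26,34,84),(26,-34,84),(-26,-34,84),(-26,34,84),(26,26,0),(26,-26,0)]);print(np.round(px,1).tolist())
im=cv2.imread('pics/w1.png')
for x,y in px: cv2.circle(im,(int(round(x)),int(round(y))),3,(0,255,0),1)
cv2.imwrite('pics/w1m.png',im)
E
```

```text
[ 0.67009163 -0.05471861  0.16706856] [-0.495  1.227  0.778  0.948 -0.083  1.755 -0.674]
angerr [ 0.35120234  0.09333716 -0.20048705]
[[265.5, 208.8], [363.2, 208.3], [355.9, 235.9], [273.3, 236.2], [281.7, 115.3], [346.4, 115.0]]
```

View pics/w1m.png

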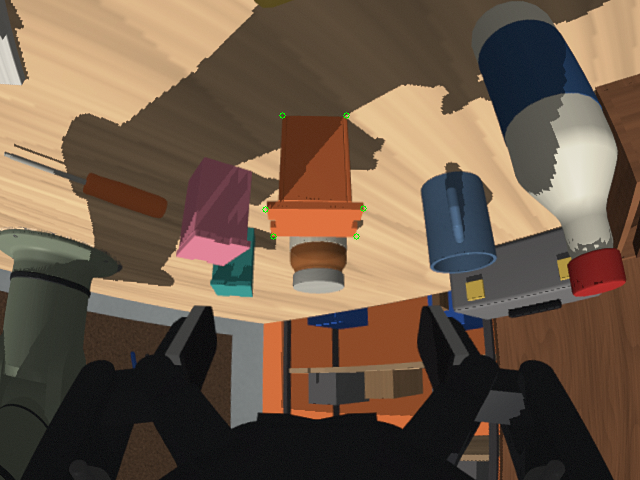

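The predicted green corners lie on the cup's foot corners (265,209), (363,208), (273,237), (357,236) and on its mouth rim corners (282,115), (346,115), so the estimate is right. Next: camera clearance, then the approach.

Run:
```python
from wc import *
p,T,q=cur();_,_,X,K=pickle.load(open('w1.pkl','rb'));print(np.round(X,3).tolist())
G1=ori(46,50,-1);b=np.array([np.cos(np.radians(46)),np.sin(np.radians(46)),0])
g=np.array([.603,-.1235,.036])+.008*b;t=tcp(g,G1);print('cam z at grasp',(t+G1@np.array(X)[:3,3])[2])
pre=t-.08*G1[:,2]
q=leg(p,T,pre,G1,q,10);leg(pre,G1,t,G1,q)
```

```text
[[0.0, -0.948, -0.317, 0.081], [1.0, 0.001, -0.002, 0.0], [0.002, -0.317, 0.948, -0.143], [0.0, 0.0, 0.0, 1.0]]
cam z at grasp 0.05306644971289565
N 10 [0.226, -0.013, 0.443, 0.003, 0.004, -0.009]
  margin 0.19 q [-0.5, 1.28, 0.75, 1.1, -0.11, 1.57, -0.7] mid [0.653, -0.074, 0.112] minz 0.075
N 4 [0.0, 0.0, 1.0, 0.0, 0.0, 0.0]
  margin 0.40 q [-0.5, 1.3, 0.73, 1.26, -0.11, 1.39, -0.7] mid [0.609, -0.117, 0.037] minz 0.024
```

move_arm([
  [[0.226, -0.013, 0.443, 0, 0, -0.01, 1], [0.226, -0.013, 0.443, 0, 0, -0.01, 1], [0.226, -0.013, 0.443, 0, 0, -0.01, 1], [0.226, -0.013, 0.443, 0, 0, -0.01, 1], [0.226, -0.013, 0.443, 0, 0, -0.01, 1], [0.226, -0.013, 0.443, 0, 0, -0.01, 1], [0.226, -0.013, 0.443, 0, 0, -0.01, 1], [0.226, -0.013, 0.443, 0, 0, -0.01, 1], [0.226, -0.013, 0.443, 0, 0, -0.01, 1], [0.226, -0.013, 0.443, 0, 0, -0.01, 1]],
])

```text
clock: 7.15
position: [0.6413, -0.0811, 0.0755]
tool_rot: [-3.138, 0.873, 0.817]
force: [0.8, 0.4, -1.0]
grip_width: 0.0856
finger_force: 0.0
```

move_arm([
  [[0, 0, 0.5, 0, 0, 0, 1], [0, 0, 0.5, 0, 0, 0, 1], [0, 0, 0.5, 0, 0, 0, 1], [0, 0, 0.5, 0, 0, 0, 1], [0, 0, 0.5, 0, 0, 0, 1], [0, 0, 0.5, 0, 0, 0, 1], [0, 0, 0.5, 0, 0, 0, 1], [0, 0, 0.5, 0, 0, 0, 1], [0, 0, 0, 0, 0, 0, 1], [0, 0, 0, 0, 0, 0, 1]],
])

```text
clock: 8.15
position: [0.5995, -0.1253, 0.0249]
tool_rot: [-3.138, 0.873, 0.816]
force: [0.2, 0.1, 0.6]
grip_width: 0.0855
finger_force: 0.0
```

move_arm([
  [[0, 0, 0, 0, 0, 0, -1], [0, 0, 0, 0, 0, 0, -1], [0, 0, 0, 0, 0, 0, -1], [0, 0, 0, 0, 0, 0, -1], [0, 0, 0, 0, 0, 0, -1], [0, 0, 0, 0, 0, 0, -1], [0, 0, 0, 0, 0, 0, -1], [0, 0, 0, 0, 0, 0, -1], [0, 0, 0, 0, 0, 0, -1], [0, 0, 0, 0, 0, 0, -1]],
], grip_force=50)

```text
clock: 9.15
position: [0.5998, -0.1252, 0.0253]
tool_rot: [-3.139, 0.873, 0.816]
force: [2.0, 2.7, 6.1]
grip_width: 0.0518
finger_force: 52.2
```

Run:
```python
from leg import *
s=observe();print(s['force'],s['grip_width'],s['finger_force'])
p,T,q=cur();G1=ori(46,50,-1);print(p,np.degrees(R.from_matrix(T.T@G1).as_rotvec()))
u=p+[0,0,.12];q1=leg(p,T,u,T,q)
for a1 in(120,108,95):
    print(a1);P1=ori(a1,-40,-1);c=np.array([.57,.015,0]);p1=tcp(c+[0,0,.036],P1)
    q2=leg(u,T,p1+[0,0,.1],P1,q1,20);q2=leg(p1+[0,0,.1],P1,p1+[0,0,.005],P1,q2)
    G2=ori(a1,52,-1);g2=tcp(c+[0,0,.03],G2);pr=p1-.12*P1[:,2]
    q2=leg(pr,P1,g2-.12*G2[:,2]+[0,0,.03],G2,q2,20);q2=leg(g2-.12*G2[:,2],G2,g2,G2,q2)
```

```text
[1.97273662 2.70288628 6.08829927] 0.0517851837538753 52.20066010951996
[ 0.59975829 -0.12518858  0.02532201] [0.43323467 0.0126128  0.49821595]
N 5 [-0.919, -0.002, -0.771, 0.0, 0.0, 0.0]
  margin 0.43 q [-0.53, 1.14, 0.79, 1.28, -0.05, 1.5, -0.63] mid [0.6, -0.125, 0.097] minz 0.049
120
N 20 [0.431, -0.129, 0.04, -0.059, 0.636, -0.667]
  margin 0.48 q [0.17, 0.84, -0.05, 1.53, -0.52, 1.29, 0.94] mid [0.6, -0.042, 0.1] minz 0.1
N 4 [-0.763, 0.0, 0.91, 0.0, 0.0, 0.0]
  margin 0.67 q [0.18, 0.97, -0.06, 1.53, -0.53, 1.17, 1.01] mid [0.564, 0.026, 0.05] minz 0.026
N 20 [0.401, 0.0, -0.051, 0.0, -0.767, -0.0]
  margin 0.35 q [-1.39, 1.01, 0.91, 2.08, 0.32, 0.52, -0.48] mid [0.563, 0.027, 0.149] minz 0.119
N 6 [-0.0, -0.0, 1.0, 0.0, 0.0, 0.0]
  margin 0.08 q [-1.19, 1.25, 0.86, 2.06, 0.32, 0.24, -0.53] mid [0.562, 0.029, 0.043] minz 0.018
108
N 20 [0.41, -0.161, 0.043, -0.05, 0.671, -0.561]
  margin 0.48 q [0.21, 0.79, -0.04, 1.62, -0.63, 1.17, 0.87] mid [0.597, -0.042, 0.102] minz 0.102
N 4 [-0.763, 0.0, 0.91, 0.0, 0.0, 0.0]
  margin 0.61 q [0.22, 0.94, -0.06, 1.62, -0.65, 1.05, 0.95] m
[... 172 characters left out ...]
.119
N 6 [-0.0, 0.0, 1.0, 0.0, 0.0, 0.0]
  margin 0.35 q [-1.1, 1.2, 0.78, 1.93, 0.28, 0.51, -0.58] mid [0.565, 0.031, 0.043] minz 0.018
95
N 20 [0.385, -0.194, 0.044, -0.04, 0.701, -0.443]
  margin 0.49 q [0.24, 0.75, -0.05, 1.74, -0.75, 1.04, 0.81] mid [0.595, -0.043, 0.104] minz 0.104
N 4 [-0.763, 0.0, 0.91, 0.0, 0.0, 0.0]
  margin 0.47 q [0.26, 0.9, -0.08, 1.74, -0.79, 0.92, 0.92] mid [0.569, 0.027, 0.05] minz 0.026
N 20 [0.401, -0.0, -0.051, -0.0, -0.767, 0.0]
  margin 0.59 q [-1.13, 1.04, 0.76, 1.7, 0.19, 1.03, -0.57] mid [0.569, 0.028, 0.149] minz 0.119
N 6 [-0.0, 0.0, 1.0, 0.0, 0.0, 0.0]
  margin 0.60 q [-1.01, 1.19, 0.73, 1.78, 0.19, 0.76, -0.61] mid [0.569, 0.031, 0.043] minz 0.018
```

move_arm([
  [[-0.46, 0, -0.385, 0, 0, 0, -1], [-0.46, 0, -0.385, 0, 0, 0, -1], [-0.46, 0, -0.385, 0, 0, 0, -1], [-0.46, 0, -0.385, 0, 0, 0, -1], [-0.46, 0, -0.385, 0, 0, 0, -1], [-0.46, 0, -0.385, 0, 0, 0, -1], [-0.46, 0, -0.385, 0, 0, 0, -1], [-0.46, 0, -0.385, 0, 0, 0, -1], [-0.46, 0, -0.385, 0, 0, 0, -1], [-0.46, 0, -0.385, 0, 0, 0, -1]],
])

```text
clock: 10.15
position: [0.5995, -0.1256, 0.1459]
tool_rot: [-3.138, 0.873, 0.816]
force: [0.6, -0.4, -1.6]
grip_width: 0.0516
finger_force: 52.1
```

Run:
```python
from leg import *
p,T,q=cur();print(p,observe()['force'])
P1=ori(100,-40,-1);c=np.array([.575,.015,0]);p1=tcp(c+[0,0,.036],P1)
q2=leg(p,T,p1+[0,0,.1],P1,q,20)
```

```text
[ 0.59951004 -0.12559633  0.1458515 ] [ 0.59925363 -0.39390388 -1.60378476]
N 20 [0.4, -0.169, 0.043, -0.044, 0.69, -0.489]
  margin 0.48 q [0.23, 0.77, -0.04, 1.68, -0.7, 1.1, 0.82] mid [0.598, -0.043, 0.103] minz 0.103
```

move_arm([
  [[0.4, -0.17, 0.04, -0.044, 0.69, -0.489, -1], [0.4, -0.17, 0.04, -0.044, 0.69, -0.489, -1], [0.4, -0.17, 0.04, -0.044, 0.69, -0.489, -1], [0.4, -0.17, 0.04, -0.044, 0.69, -0.489, -1], [0.4, -0.17, 0.04, -0.044, 0.69, -0.489, -1], [0.4, -0.17, 0.04, -0.044, 0.69, -0.489, -1], [0.4, -0.17, 0.04, -0.044, 0.69, -0.489, -1], [0.4, -0.17, 0.04, -0.044, 0.69, -0.489, -1], [0.4, -0.17, 0.04, -0.044, 0.69, -0.489, -1], [0.4, -0.17, 0.04, -0.044, 0.69, -0.489, -1]],
])

```text
clock: 11.15
position: [0.5995, -0.0514, 0.1039]
tool_rot: [-2.944, 0.083, 1.299]
force: [0.4, -0.5, -2.2]
grip_width: 0.0518
finger_force: 52.1
```

move_arm([
  [[0.4, -0.17, 0.04, -0.044, 0.69, -0.489, -1], [0.4, -0.17, 0.04, -0.044, 0.69, -0.489, -1], [0.4, -0.17, 0.04, -0.044, 0.69, -0.489, -1], [0.4, -0.17, 0.04, -0.044, 0.69, -0.489, -1], [0.4, -0.17, 0.04, -0.044, 0.69, -0.489, -1], [0.4, -0.17, 0.04, -0.044, 0.69, -0.489, -1], [0.4, -0.17, 0.04, -0.044, 0.69, -0.489, -1], [0.4, -0.17, 0.04, -0.044, 0.69, -0.489, -1], [0.4, -0.17, 0.04, -0.044, 0.69, -0.489, -1], [0.4, -0.17, 0.04, -0.044, 0.69, -0.489, -1]],
])

```text
clock: 12.15
position: [0.5726, 0.0266, 0.1222]
tool_rot: [3.139, -0.7, 1.749]
force: [-0.1, -0.0, -2.6]
grip_width: 0.0517
finger_force: 52.1
```

Run:
```python
from leg import *
from workcell import grab_frame
import cv2
p,T,q=cur();print(p,np.round(q,2),observe()['force'])
P1=ori(100,-40,-1);print(np.degrees(R.from_matrix(T.T@P1).as_rotvec()))
c=np.array([.575,.015,0]);p1=tcp(c+[0,0,.037],P1);leg(p,T,p1,P1,q,10)
f=grab_frame('side');cv2.imwrite('pics/d2.png',cv2.resize(f['color'][130:330,200:440,::-1],(720,600)))
```

```text
[0.57263182 0.0265844  0.12219096] [ 0.25  0.77 -0.08  1.69 -0.69  1.08  0.82] [-0.11651143 -0.01988227 -2.59257917]
[ 0.02161883 -0.11544038  0.17953589]
N 10 [-0.319, 0.001, 0.383, 0.0, -0.002, 0.003]
  margin 0.55 q [0.26, 0.93, -0.1, 1.68, -0.71, 0.96, 0.91] mid [0.573, 0.027, 0.062] minz 0.022
```

View pics/d2.png

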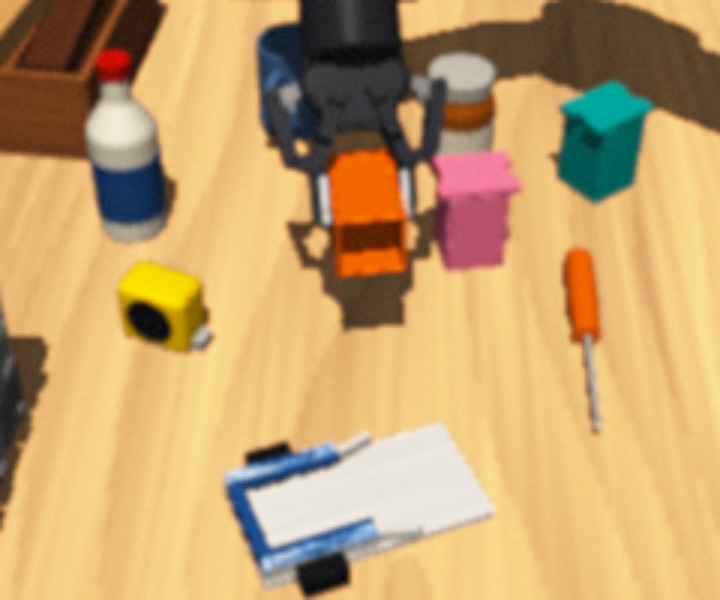

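The cup hangs level in the gripper with its mouth toward the camera (365,245), clear of the pink cup and the tape. Lowering it now.

move_arm([
  [[-0.34, 0, 0.41, 0, 0, 0, -1], [-0.34, 0, 0.41, 0, 0, 0, -1], [-0.34, 0, 0.41, 0, 0, 0, -1], [-0.34, 0, 0.41, 0, 0, 0, -1], [-0.34, 0, 0.41, 0, 0, 0, -1], [-0.34, 0, 0.41, 0, 0, 0, -1], [-0.34, 0, 0.41, 0, 0, 0, -1], [-0.34, 0, 0.41, 0, 0, 0, -1], [-0.2, 0, 0.22, 0, 0, 0, -1], [0, 0, 0, 0, 0, 0, -1]],
])

```text
clock: 13.2
position: [0.5724, 0.0273, 0.0295]
tool_rot: [-3.14, -0.699, 1.745]
force: [-0.9, -1.4, -1.8]
grip_width: 0.0511
finger_force: 52.1
```

move_arm([
  [[-0.07, 0, 0.08, 0, 0, 0, -1], [-0.07, 0, 0.08, 0, 0, 0, -1], [0, 0, 0, 0, 0, 0, -1], [0, 0, 0, 0, 0, 0, -1], [0, 0, 0, 0, 0, 0, -1], [0, 0, 0, 0, 0, 0, -1], [0, 0, 0, 0, 0, 0, -1], [0, 0, 0, 0, 0, 0, -1], [0, 0, 0, 0, 0, 0, -1], [0, 0, 0, 0, 0, 0, -1]],
])

```text
clock: 14.2
position: [0.5728, 0.0272, 0.0261]
tool_rot: [3.142, -0.698, 1.746]
force: [-0.2, -0.7, -0.6]
grip_width: 0.0513
finger_force: 52.1
```

move_arm([
  [[-0.06, 0, 0.075, 0, 0, 0, -1], [0, 0, 0, 0, 0, 0, -1], [-0.03, 0, 0.04, 0, 0, 0, -1], [0, 0, 0, 0, 0, 0, -1], [0, 0, 0, 0, 0, 0, -1], [0, 0, 0, 0, 0, 0, -1], [0, 0, 0, 0, 0, 0, -1], [0, 0, 0, 0, 0, 0, -1], [0, 0, 0, 0, 0, 0, -1], [0, 0, 0, 0, 0, 0, -1]],
])

```text
clock: 15.2
position: [0.5729, 0.0273, 0.0239]
tool_rot: [3.141, -0.699, 1.746]
force: [-2.7, -2.3, 9.9]
grip_width: 0.0515
finger_force: 52.3
```

move_arm([
  [[0, 0, 0, 0, 0, 0, 1], [0, 0, 0, 0, 0, 0, 1], [0, 0, 0, 0, 0, 0, 1], [0, 0, 0, 0, 0, 0, 1], [0, 0, 0, 0, 0, 0, 1], [0, 0, 0, 0, 0, 0, 1], [0, 0, 0, 0, 0, 0, 1], [0, 0, -0.5, 0, 0, 0, 1], [0, 0, -1, 0, 0, 0, 1], [0, 0, -1, 0, 0, 0, 1]],
])

```text
clock: 16.2
position: [0.5784, -0.0052, 0.0624]
tool_rot: [-3.141, -0.698, 1.746]
force: [0.0, 0.1, 1.6]
grip_width: 0.0856
finger_force: 0.0
```

move_arm([
  [[0, 0, -1, 0, 0, 0, 1], [0, 0, -1, 0, 0, 0, 1], [0, 0, -1, 0, 0, 0, 1], [0, 0, -1, 0, 0, 0, 1], [0, 0, 0, 0, 0, 0, 1], [0, 0, 0, 0, 0, 0, 1], [0, 0, 0, 0, 0, 0, 1], [0, 0, 0, 0, 0, 0, 1], [0, 0, 0, 0, 0, 0, 1], [0, 0, 0, 0, 0, 0, 1]],
])

```text
clock: 17.2
position: [0.5872, -0.0547, 0.1226]
tool_rot: [-3.141, -0.698, 1.746]
force: [-0.8, -0.2, -0.2]
grip_width: 0.0855
finger_force: 0.0
```

Run:
```python
from wc import *
p,T,q=shot('w2');print(p,np.round(q,2))
# cup lying: model frame x along axis (foot at -), lying on bench; foot dir 280deg
gz=np.array([.5729,.0273,.0239])-.019*ori(100,-40,-1)[:,2];print('g',gz)
a=np.radians(100);b=np.array([np.cos(a),np.sin(a)]);foot=gz[:2]-b*.048
print('foot centre',foot)
v=[*foot,a]
px=box('w2',v,0,[(0,34,52),(0,-34,52),(84,26,52),(84,-26,52),(0,34,0),(0,-34,0)]);print(np.round(px,1).tolist())
im=cv2.imread('pics/w2.png')
for x,y in px: cv2.circle(im,(int(round(x)),int(round(y))),3,(0,255,0),1)
cv2.imwrite('pics/w2m.png',im)
```

```text
[ 0.58724643 -0.05472421  0.12256375] [ 0.33  0.82 -0.03  1.57 -0.63  1.2   0.85]
g [0.57502076 0.01527258 0.03845484]
foot centre [ 0.58335587 -0.03199819]
[[264.1, 294.0], [369.9, 293.9], [281.0, 179.8], [352.8, 179.7], [273.2, 308.8], [360.8, 308.7]]
```

View pics/w2m.png

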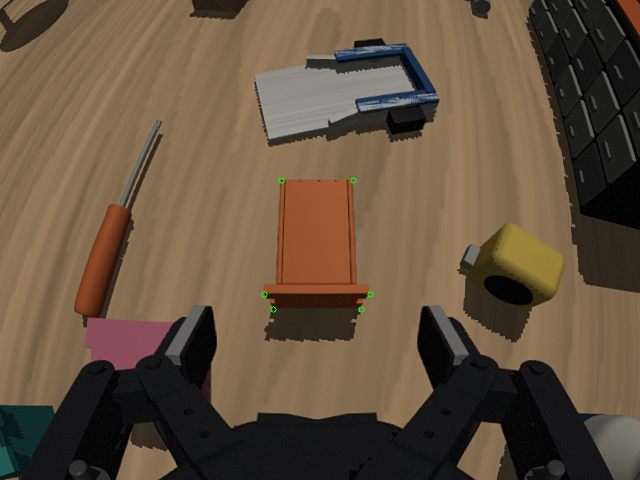

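The cup lies on its x side exactly at the predicted corners (264,294), (370,294), (281,180), (353,180), foot toward the gripper. Next is the second grasp from the mouth side.

Run:
```python
from leg import *
p,T,q=cur();a=np.radians(100);b=np.array([np.cos(a),np.sin(a),0])
G2=ori(100,52,-1);g=np.array([.5834,-.032,.032])+.05*b;t=tcp(g,G2);pre=t-.1*G2[:,2]+[0,0,.02]
q1=leg(p,T,pre,G2,q,20);q1=leg(pre,G2,t,G2,q1,10);print(t)
u=t+[0,0,.15];q1=leg(t,G2,u,G2,q1,10);P2=ori(203.8,-38,-1)
r=np.array([np.cos(np.radians(23.8)),np.sin(np.radians(23.8)),0]);en=np.array([.574,.19,.058])-.053*r;e=tcp(en,P2)
q2=leg(u,G2,e+[0,0,.06],P2,q1,20);q2=leg(e+[0,0,.05],P2,e,P2,q2);q2=leg(e,P2,e+.098*r,P2,q2)
```

```text
N 20 [0.385, 0.0, 0.033, -0.0, -0.767, 0.0]
  margin 0.57 q [-1.15, 1.05, 0.76, 1.78, 0.23, 0.9, -0.57] mid [0.573, 0.024, 0.14] minz 0.102
N 10 [0.079, -0.0, 0.562, 0.0, 0.0, 0.0]
  margin 0.52 q [-1.04, 1.18, 0.74, 1.83, 0.24, 0.68, -0.6] mid [0.572, 0.034, 0.053] minz 0.02
[0.57731749 0.00249564 0.02030243]
N 10 [-0.591, 0.0, -0.462, 0.0, 0.0, 0.0]
  margin 0.53 q [-1.09, 0.93, 0.84, 1.85, 0.31, 0.85, -0.48] mid [0.577, 0.002, 0.11] minz 0.035
N 20 [0.434, 0.37, 0.018, -0.114, 0.518, -0.928]
  margin 0.41 q [-0.35, 0.93, -0.12, 1.36, 0.07, 1.52, 1.5] mid [0.587, 0.097, 0.1] minz 0.092
N 2 [-0.77, 0.0, 0.985, 0.0, 0.0, 0.0]
  margin 0.45 q [-0.35, 1.01, -0.12, 1.36, 0.08, 1.44, 1.5] mid [0.515, 0.164, 0.043] minz 0.043
N 4 [-0.965, -0.0, -0.754, 0.0, 0.0, 0.0]
  margin 0.27 q [-0.37, 1.16, -0.11, 0.99, 0.08, 1.66, 1.52] mid [0.582, 0.194, 0.043] minz 0.043
```

move_arm([
  [[0.385, 0, 0.033, 0, -0.767, 0, 1], [0.385, 0, 0.033, 0, -0.767, 0, 1], [0.385, 0, 0.033, 0, -0.767, 0, 1], [0.385, 0, 0.033, 0, -0.767, 0, 1], [0.385, 0, 0.033, 0, -0.767, 0, 1], [0.385, 0, 0.033, 0, -0.767, 0, 1], [0.385, 0, 0.033, 0, -0.767, 0, 1], [0.385, 0, 0.033, 0, -0.767, 0, 1], [0.385, 0, 0.033, 0, -0.767, 0, 1], [0.385, 0, 0.033, 0, -0.767, 0, 1]],
])

```text
clock: 18.25
position: [0.5749, 0.0173, 0.142]
tool_rot: [3.14, 0.108, 1.746]
force: [0.0, -0.3, 0.2]
grip_width: 0.0855
finger_force: 0.0
```

move_arm([
  [[0.385, 0, 0.033, 0, -0.767, 0, 1], [0.385, 0, 0.033, 0, -0.767, 0, 1], [0.385, 0, 0.033, 0, -0.767, 0, 1], [0.385, 0, 0.033, 0, -0.767, 0, 1], [0.385, 0, 0.033, 0, -0.767, 0, 1], [0.385, 0, 0.033, 0, -0.767, 0, 1], [0.385, 0, 0.033, 0, -0.767, 0, 1], [0.385, 0, 0.033, 0, -0.767, 0, 1], [0.385, 0, 0.033, 0, -0.767, 0, 1], [0.385, 0, 0.033, 0, -0.767, 0, 1]],
])

```text
clock: 19.25
position: [0.5635, 0.0808, 0.1018]
tool_rot: [3.141, 0.911, 1.746]
force: [0.3, -0.4, 0.6]
grip_width: 0.0856
finger_force: 0.0
```

Run:
```python
from wc import *
p,T,q=shot('w3');print(p,np.round(q,2))
a=np.radians(100);b=np.array([np.cos(a),np.sin(a),0])
G2=ori(100,52,-1);g=np.array([.5834,-.032,.032])+.05*b;t=tcp(g,G2)
leg(p,T,t,G2,q,10);print('t',t)
```

```text
[0.56352362 0.08076889 0.10181013] [-1.15  1.06  0.76  1.78  0.23  0.89 -0.57]
N 10 [0.078, -0.001, 0.564, 0.002, 0.003, 0.001]
  margin 0.52 q [-1.04, 1.19, 0.74, 1.83, 0.24, 0.68, -0.6] mid [0.572, 0.034, 0.053] minz 0.02
t [0.57731749 0.00249564 0.02030243]
```

move_arm([
  [[0.078, 0, 0.564, 0, 0, 0, 1], [0.078, 0, 0.564, 0, 0, 0, 1], [0.078, 0, 0.564, 0, 0, 0, 1], [0.078, 0, 0.564, 0, 0, 0, 1], [0.078, 0, 0.564, 0, 0, 0, 1], [0.078, 0, 0.564, 0, 0, 0, 1], [0.078, 0, 0.564, 0, 0, 0, 1], [0.078, 0, 0.564, 0, 0, 0, 1], [0.078, 0, 0.564, 0, 0, 0, 1], [0.078, 0, 0.564, 0, 0, 0, 1]],
])

```text
clock: 20.3
position: [0.5775, 0.0011, 0.0197]
tool_rot: [3.142, 0.908, 1.746]
force: [0.5, 0.0, 0.7]
grip_width: 0.0851
finger_force: 0.0
```

move_arm([
  [[0, 0, 0, 0, 0, 0, 1], [0, 0, 0, 0, 0, 0, -1], [0, 0, 0, 0, 0, 0, -1], [0, 0, 0, 0, 0, 0, -1], [0, 0, 0, 0, 0, 0, -1], [0, 0, 0, 0, 0, 0, -1], [0, 0, 0, 0, 0, 0, -1], [0, 0, 0, 0, 0, 0, -1], [0, 0, 0, 0, 0, 0, -1], [0, 0, 0, 0, 0, 0, -1]],
], grip_force=60)

```text
clock: 21.3
position: [0.5775, 0.0018, 0.0205]
tool_rot: [3.141, 0.908, 1.746]
force: [0.1, 3.9, 5.7]
grip_width: 0.0514
finger_force: 57.9
```

move_arm([
  [[-0.59, 0, -0.46, 0, 0, 0, -1], [-0.59, 0, -0.46, 0, 0, 0, -1], [-0.59, 0, -0.46, 0, 0, 0, -1], [-0.59, 0, -0.46, 0, 0, 0, -1], [-0.59, 0, -0.46, 0, 0, 0, -1], [-0.59, 0, -0.46, 0, 0, 0, -1], [-0.59, 0, -0.46, 0, 0, 0, -1], [-0.59, 0, -0.46, 0, 0, 0, -1], [-0.59, 0, -0.46, 0, 0, 0, -1], [-0.59, 0, -0.46, 0, 0, 0, -1]],
])

```text
clock: 22.3
position: [0.5773, 0.0017, 0.1712]
tool_rot: [3.142, 0.908, 1.746]
force: [-0.2, 0.1, -1.4]
grip_width: 0.0515
finger_force: 58.3
```

Run:
```python
from wc import *
from h import fit, proj
p,T,q=cur();print(p,np.round(q,2),observe()['grip_width'],observe()['force'])
P2=ori(203.8,-38,-1)
r=np.array([np.cos(np.radians(23.8)),np.sin(np.radians(23.8)),0])
# g is ~50 above foot, ~6mm off centre toward the side that was up
en=np.array([.574,.19,.058])-.053*r;e=tcp(en,P2)
q2=leg(p,T,e+[0,0,.07],P2,q,20)
# rail check in w2
v=[.5741,.1901,.4162];px=box('w2',v,0,[(-88,46,8),(-88,-46,8),(73,29,22),(73,-29,22),(0,29,22),(0,-29,22)]);print(np.round(px,1).tolist())
im=cv2.imread('pics/w2.png');c=cv2.resize(im[30:150,240:440],(800,480),interpolation=cv2.INTER_CUBIC)
for x,y in px: cv2.circle(c,(int((x-240+.5)*4),int((y-30+.5)*4)),4,(0,255,0),1)
cv2.imwrite('pics/w2r.png',c)
```

```text
[0.57731315 0.00165779 0.17121124] [-1.08  0.94  0.84  1.85  0.31  0.84 -0.47] 0.05147238943407917 [-0.23280254  0.0528965  -1.39621726]
N 20 [0.431, 0.36, -0.006, -0.114, 0.519, -0.928]
  margin 0.39 q [-0.35, 0.91, -0.11, 1.36, 0.07, 1.54, 1.51] mid [0.585, 0.098, 0.106] minz 0.1
[[253.9, 73.7], [268.2, 138.6], [403.0, 52.5], [424.3, 89.3], [338.5, 59.8], [355.3, 98.5]]
```

View pics/w2r.png

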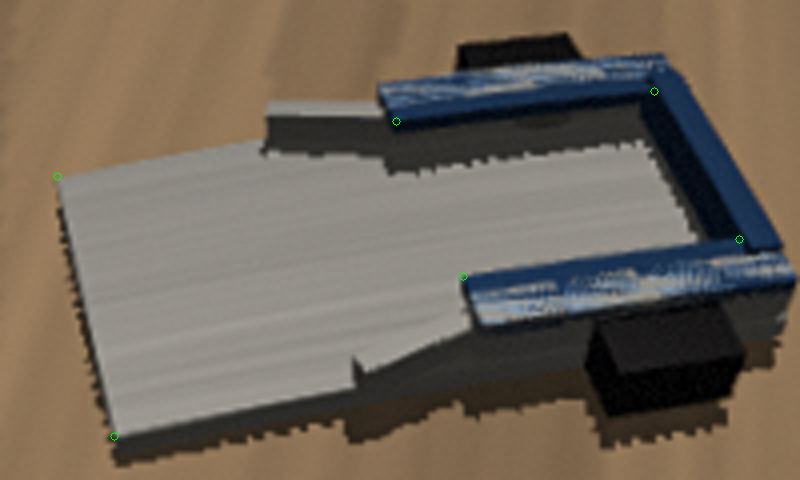

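The crop shows my rail estimate sitting on the apron corners (58,177), (114,437) and the near lip ends (463,276), (740,240). The far lip is off by up to 3 px, so I'll refit from this closer view while carrying the cup over.

move_arm([
  [[0.431, 0.36, -0.006, -0.114, 0.519, -0.928, -1], [0.431, 0.36, -0.006, -0.114, 0.519, -0.928, -1], [0.431, 0.36, -0.006, -0.114, 0.519, -0.928, -1], [0.431, 0.36, -0.006, -0.114, 0.519, -0.928, -1], [0.431, 0.36, -0.006, -0.114, 0.519, -0.928, -1], [0.431, 0.36, -0.006, -0.114, 0.519, -0.928, -1], [0.431, 0.36, -0.006, -0.114, 0.519, -0.928, -1], [0.431, 0.36, -0.006, -0.114, 0.519, -0.928, -1], [0.431, 0.36, -0.006, -0.114, 0.519, -0.928, -1], [0.431, 0.36, -0.006, -0.114, 0.519, -0.928, -1]],
])

```text
clock: 23.3
position: [0.5902, 0.0881, 0.1093]
tool_rot: [-2.741, 0.109, 2.702]
force: [0.2, 0.9, -2.3]
grip_width: 0.0512
finger_force: 58.4
```

move_arm([
  [[0.431, 0.36, -0.006, -0.114, 0.519, -0.928, -1], [0.431, 0.36, -0.006, -0.114, 0.519, -0.928, -1], [0.431, 0.36, -0.006, -0.114, 0.519, -0.928, -1], [0.431, 0.36, -0.006, -0.114, 0.519, -0.928, -1], [0.431, 0.36, -0.006, -0.114, 0.519, -0.928, -1], [0.431, 0.36, -0.006, -0.114, 0.519, -0.928, -1], [0.431, 0.36, -0.006, -0.114, 0.519, -0.928, -1], [0.431, 0.36, -0.006, -0.114, 0.519, -0.928, -1], [0.431, 0.36, -0.006, -0.114, 0.519, -0.928, -1], [0.431, 0.36, -0.006, -0.114, 0.519, -0.928, -1]],
])

```text
clock: 24.3
position: [0.5148, 0.1635, 0.1126]
tool_rot: [3.138, -0.666, -2.721]
force: [-0.5, 0.8, -1.6]
grip_width: 0.0513
finger_force: 58.4
```

Run:
```python
from wc import *
M=[(-88,46,8),(-88,-46,8),(0,29,22),(0,-29,22),(73,29,22),(73,-29,22)]
O=(np.array([(58,177),(114,436),(385,107),(463,276),(643,93),(739,240)])+.5)/4-.5+[240,30]
f=least_squares(lambda v:(box('w2',v,0,M)-O).ravel(),[.574,.19,.416],loss='soft_l1');v=f.x;print('rail w2',v,np.degrees(v[2]));print(np.round(box('w2',v,0,M)-O,1).tolist())
p,T,q=cur();print(p,np.round(q,2))
print(np.degrees(R.from_matrix(T.T@ori(203.8,-38,-1)).as_rotvec()))
# cup origin estimate from grip: at G2 pick cup foot centre & axes known
G=R.from_euler('xyz',[3.141,.908,1.746]).as_matrix();tp=np.array([.5775,.0018,.0205])
a=np.radians(100);b=np.array([np.cos(a),np.sin(a),0]);o=np.array([.5834,-.032,.026])
print('cup origin in tool',G.T@(o-tp),'axis',G.T@b)
ow=p+T@(G.T@(o-tp));print('cup origin now',ow,'axis',T@(G.T@b))
c,s=np.cos(v[2]),np.sin(v[2]);d=ow[:2]-v[:2];print('in rail',c*d[0]+s*d[1],-s*d[0]+c*d[1])
f=grab_frame('scene');cv2.imwrite('pics/s4.png',cv2.resize(f['color'][180:330,250:450,::-1],(800,600),interpolation=cv2.INTER_CUBIC))
```

```text
rail w2 [0.57364265 0.19011448 0.42090277] 24.11595204063936
[[-0.8, 0.0], [-0.1, 0.2], [2.1, 3.4], [-0.5, -0.2], [2.0, -0.7], [-0.5, -0.7]]
[0.51476276 0.16353573 0.11263994] [-0.34  0.92 -0.14  1.36  0.08  1.54  1.5 ]
[-0.00828452 -0.17362951  0.2435615 ]
cup origin in tool [-2.54478634e-02 -9.59801702e-05  2.36621436e-02] axis [ 0.61532339  0.00113792 -0.78827396]
cup origin now [0.5196831  0.16571528 0.07831007] axis [3.71332039e-03 1.52899575e-04 9.99993094e-01]
in rail -0.05921912783276651 -0.0002226072533905582
```

View pics/s4.png

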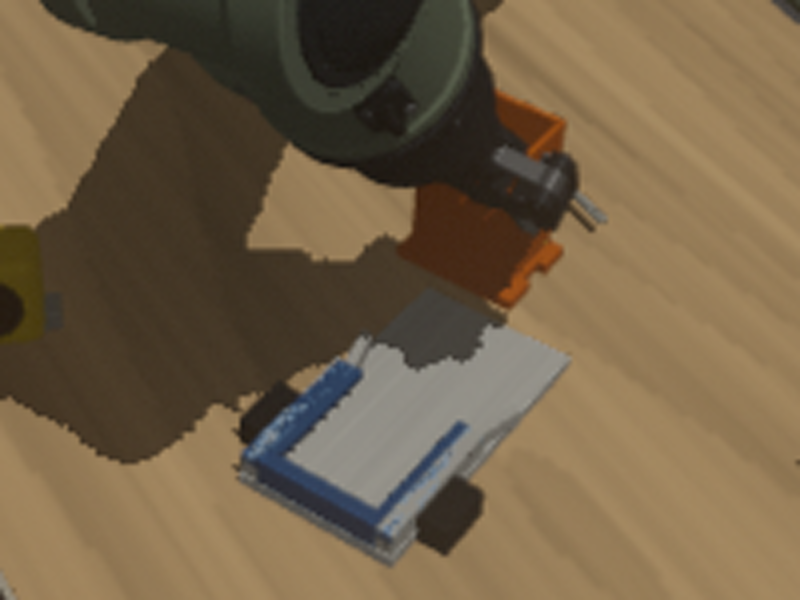

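The cup hangs mouth-up above the apron (foot flange notch at (540,265)), with its x along the rail. By calculation its origin is at rail x = -59 mm, y ≈ 0. Lowering.

move_arm([
  [[-0.21, 0, 0.268, 0, 0, 0, -1], [-0.21, 0, 0.268, 0, 0, 0, -1], [-0.21, 0, 0.268, 0, 0, 0, -1], [-0.21, 0, 0.268, 0, 0, 0, -1], [-0.21, 0, 0.268, 0, 0, 0, -1], [-0.21, 0, 0.268, 0, 0, 0, -1], [-0.21, 0, 0.268, 0, 0, 0, -1], [-0.21, 0, 0.268, 0, 0, 0, -1], [-0.21, 0, 0.268, 0, 0, 0, -1], [-0.15, 0, 0.19, 0, 0, 0, -1]],
])

```text
clock: 25.35
position: [0.5147, 0.164, 0.0451]
tool_rot: [3.141, -0.665, -2.725]
force: [4.1, -5.7, 27.3]
grip_width: 0.0515
finger_force: 59.9
```

move_arm([
  [[0, 0, 0, 0, 0, 0, -1], [-0.03, 0, 0.04, 0, 0, 0, -1], [-0.03, 0, 0.04, 0, 0, 0, -1], [0, 0, 0, 0, 0, 0, -1], [0, 0, 0, 0, 0, 0, -1], [0, 0, 0, 0, 0, 0, -1], [0, 0, 0, 0, 0, 0, -1], [0, 0, 0, 0, 0, 0, -1], [0, 0, 0, 0, 0, 0, -1], [0, 0, 0, 0, 0, 0, -1]],
])

```text
clock: 26.35
position: [0.5149, 0.164, 0.045]
tool_rot: [3.141, -0.664, -2.725]
force: [-2.1, -1.3, 15.4]
grip_width: 0.0516
finger_force: 59.2
```

move_arm([
  [[0.06, 0, -0.08, 0, 0, 0, -1], [0, 0, 0, 0, 0, 0, -1], [-0.2, 0, -0.154, 0, 0, 0, -1], [-0.2, 0, -0.154, 0, 0, 0, -1], [-0.2, 0, -0.154, 0, 0, 0, -1], [-0.2, 0, -0.154, 0, 0, 0, -1], [-0.2, 0, -0.154, 0, 0, 0, -1], [-0.2, 0, -0.154, 0, 0, 0, -1], [0, 0, 0, 0, 0, 0, -1], [0, 0, 0, 0, 0, 0, -1]],
])

```text
clock: 27.35
position: [0.5425, 0.1763, 0.0454]
tool_rot: [3.141, -0.664, -2.725]
force: [-0.8, -0.8, -1.6]
grip_width: 0.0515
finger_force: 57.9
```

Run:
```python
from wc import *
p,T,q=cur();s=observe();print(p,np.round(s['force'],1),np.round(s['moment'],2))
f=grab_frame('side');cv2.imwrite('pics/d5.png',cv2.resize(f['color'][225:345,250:410,::-1],(800,600),interpolation=cv2.INTER_CUBIC))
```

```text
[0.54249677 0.17630181 0.04538579] [-0.8 -0.8 -1.6] [ 0.31 -0.77  0.01]
```

View pics/d5.png

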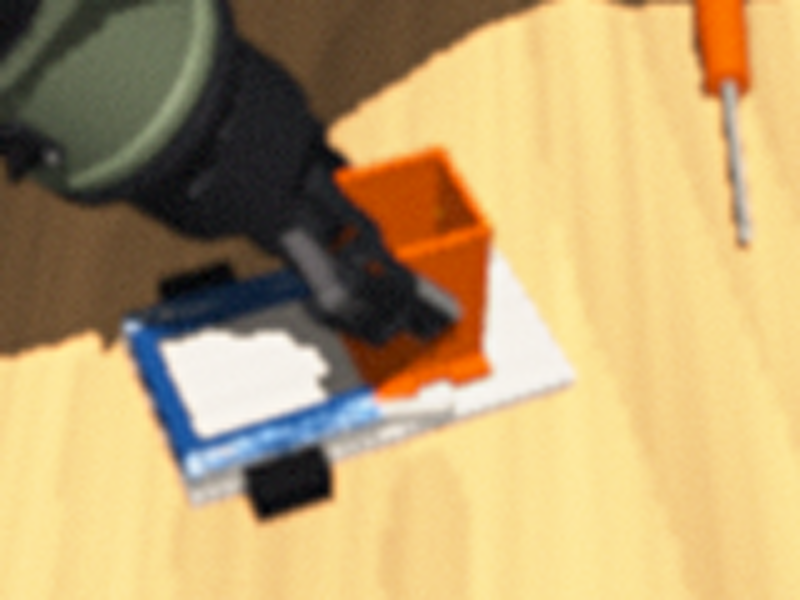

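The side view shows the cup upright on the apron, its foot entering between the guide walls and its front edge at the lips (375,390). Forces are low, so I'll go on sliding.

move_arm([
  [[-0.2, 0, -0.154, 0, 0, 0, -1], [-0.2, 0, -0.154, 0, 0, 0, -1], [-0.2, 0, -0.154, 0, 0, 0, -1], [-0.2, 0, -0.154, 0, 0, 0, -1], [0, 0, 0, 0, 0, 0, -1], [0, 0, 0, 0, 0, 0, -1], [0, 0, 0, 0, 0, 0, -1], [0, 0, 0, 0, 0, 0, -1], [0, 0, 0, 0, 0, 0, -1], [0, 0, 0, 0, 0, 0, -1]],
])

```text
clock: 28.4
position: [0.561, 0.1845, 0.0454]
tool_rot: [3.141, -0.664, -2.725]
force: [-0.4, 0.6, -1.6]
grip_width: 0.0517
finger_force: 57.9
```

move_arm([
  [[-0.2, 0, -0.154, 0, 0, 0, -1], [-0.2, 0, -0.154, 0, 0, 0, -1], [-0.2, 0, -0.154, 0, 0, 0, -1], [-0.2, 0, -0.154, 0, 0, 0, -1], [-0.2, 0, -0.154, 0, 0, 0, -1], [-0.2, 0, -0.154, 0, 0, 0, -1], [-0.2, 0, -0.154, 0, 0, 0, -1], [0, 0, 0, 0, 0, 0, -1], [0, 0, 0, 0, 0, 0, -1], [0, 0, 0, 0, 0, 0, -1]],
])

```text
clock: 29.4
position: [0.5937, 0.199, 0.0451]
tool_rot: [3.141, -0.663, -2.725]
force: [1.3, 0.7, -0.0]
grip_width: 0.0515
finger_force: 58.4
```

```bash
cat > st.py <<'E'
from leg import *
s=observe();p,T,q=cur();v=[.5737,.1901,np.radians(23.95)]
c,sn=np.cos(v[2]),np.sin(v[2])
d=p[:2]-np.array([.5149,.164]);print('rail x moved %.4f y %.4f'%(c*d[0]+sn*d[1],-sn*d[0]+c*d[1]),'est x %.4f'%(-.0592+c*d[0]+sn*d[1]))
f=s['force'];print('F rail %.1f %.1f %.1f'%(c*f[0]+sn*f[1],-sn*f[0]+c*f[1],f[2]),np.round(q,2),s['grip_width'])
E
python3 st.py
```

```text
rail x moved 0.0862 y -0.0000 est x 0.0270
F rail 1.5 0.1 -0.0 [-0.36  1.13 -0.12  1.04  0.09  1.64  1.51] 0.0515125393024864
```

move_arm([
  [[-0.16, 0, -0.123, 0, 0, 0, -1], [-0.16, 0, -0.123, 0, 0, 0, -1], [-0.16, 0, -0.123, 0, 0, 0, -1], [-0.1, 0, -0.077, 0, 0, 0, -1], [-0.1, 0, -0.077, 0, 0, 0, -1], [0, 0, 0, 0, 0, 0, -1], [0, 0, 0, 0, 0, 0, -1], [0, 0, 0, 0, 0, 0, -1], [0, 0, 0, 0, 0, 0, -1], [0, 0, 0, 0, 0, 0, -1]],
])

```text
clock: 30.4
position: [0.6093, 0.2059, 0.045]
tool_rot: [3.141, -0.663, -2.725]
force: [1.9, 1.7, 5.4]
grip_width: 0.0514
finger_force: 58.6
```

```bash
python3 st.py
```

```text
rail x moved 0.1033 y 0.0000 est x 0.0441
F rail 2.4 0.8 5.4 [-0.37  1.17 -0.12  0.96  0.09  1.68  1.51] 0.05139135769001198
```

move_arm([
  [[-0.04, 0, -0.031, 0, 0, 0, -1], [0, 0, 0, 0, 0, 0, -1], [-0.04, 0, -0.031, 0, 0, 0, -1], [0, 0, 0, 0, 0, 0, -1], [0, 0, 0, 0, 0, 0, -1], [0, 0, 0, 0, 0, 0, -1], [0, 0, 0, 0, 0, 0, -1], [0, 0, 0, 0, 0, 0, -1], [0, 0, 0, 0, 0, 0, -1], [0, 0, 0, 0, 0, 0, -1]],
])

```text
clock: 31.4
position: [0.6107, 0.2063, 0.0451]
tool_rot: [3.141, -0.665, -2.725]
force: [-3.1, -1.9, 6.1]
grip_width: 0.0514
finger_force: 58.5
```

```bash
python3 st.py
```

```text
rail x moved 0.1047 y -0.0002 est x 0.0455
F rail -3.6 -0.5 6.1 [-0.37  1.17 -0.12  0.96  0.09  1.69  1.51] 0.051446445089338246
```

move_arm([
  [[-0.06, 0, -0.046, 0, 0, 0, -1], [0, 0, 0, 0, 0, 0, -1], [-0.06, 0, -0.046, 0, 0, 0, -1], [0, 0, 0, 0, 0, 0, -1], [0, 0, 0, 0, 0, 0, -1], [0, 0, 0, 0, 0, 0, -1], [0, 0, 0, 0, 0, 0, -1], [0, 0, 0, 0, 0, 0, -1], [0, 0, 0, 0, 0, 0, -1], [0, 0, 0, 0, 0, 0, -1]],
])

```text
clock: 32.4
position: [0.6125, 0.2071, 0.0452]
tool_rot: [3.141, -0.668, -2.725]
force: [-9.5, -5.0, 9.9]
grip_width: 0.0514
finger_force: 58.6
```

```bash
python3 st.py
python3 - <<'E'
from wc import *
f=grab_frame('side');cv2.imwrite('pics/d6.png',cv2.resize(f['color'][225:345,250:410,::-1],(800,600),interpolation=cv2.INTER_CUBIC))
E
```

```text
rail x moved 0.1067 y -0.0002 est x 0.0475
F rail -10.7 -0.7 9.9 [-0.37  1.18 -0.12  0.94  0.09  1.7   1.51] 0.05136455659287507
```

View pics/d6.png

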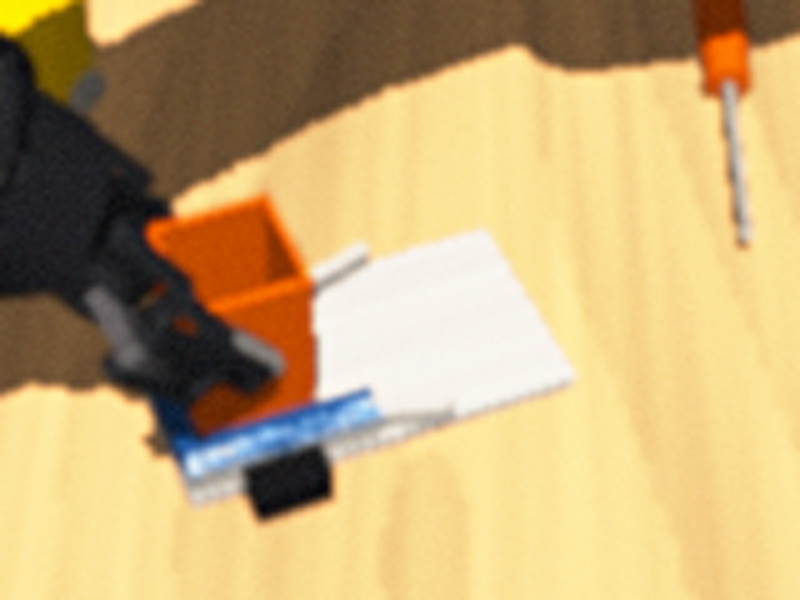

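The side view shows the cup upright in the channel, up near the blue stop, with its rear wall meeting the lip at (315,400). The rising force suggests it is against the stop. I'll relax the push and check the position in the picture numerically.

move_arm([
  [[0.06, 0, 0.046, 0, 0, 0, -1], [0, 0, 0, 0, 0, 0, -1], [0, 0, 0, 0, 0, 0, -1], [0, 0, 0, 0, 0, 0, -1], [0, 0, 0, 0, 0, 0, -1], [0, 0, 0, 0, 0, 0, -1], [0, 0, 0, 0, 0, 0, -1], [0, 0, 0, 0, 0, 0, -1], [0, 0, 0, 0, 0, 0, -1], [0, 0, 0, 0, 0, 0, -1]],
])

```text
clock: 33.45
position: [0.6121, 0.207, 0.0451]
tool_rot: [3.141, -0.665, -2.725]
force: [-1.5, -1.2, 6.6]
grip_width: 0.0517
finger_force: 58.7
```

```bash
python3 st.py
python3 - <<'E'
from h import proj
import numpy as np
v=[.5737,.1901,np.radians(23.95)];c,s=np.cos(v[2]),np.sin(v[2])
w=lambda m:[v[0]+(c*m[0]-s*m[1])/1e3,v[1]+(s*m[0]+c*m[1])/1e3,m[2]/1e3]
f=lambda m:np.round((proj('d',w(m))[0]-[250,225]+.5)*5,0).tolist()
for x in(40,43,45,47):print(x,'mouth',[f((x-26,26,92)),f((x-26,-26,92)),f((x+26,-26,92))],'body at lip',f((x-26,26,22)))
print('lip start',f((0,29,22)),'apron',f((-88,46,8)),f((-88,-46,8)))
E
```

```text
rail x moved 0.1063 y -0.0002 est x 0.0471
F rail -1.8 -0.5 6.6 [-0.37  1.17 -0.12  0.95  0.09  1.69  1.51] 0.05166301775586194
40 mouth [[337.0, 276.0], [290.0, 187.0], [168.0, 221.0]] body at lip [336.0, 390.0]
43 mouth [[330.0, 278.0], [283.0, 189.0], [161.0, 223.0]] body at lip [329.0, 392.0]
45 mouth [[325.0, 279.0], [278.0, 190.0], [156.0, 224.0]] body at lip [325.0, 394.0]
47 mouth [[320.0, 281.0], [274.0, 191.0], [151.0, 225.0]] body at lip [320.0, 395.0]
lip start [371.0, 386.0] apron [578.0, 377.0] [488.0, 229.0]
```

move_arm([
  [[0.07, 0, 0.04, 0, 0, 0, -1], [0, 0, 0, 0, 0, 0, -1], [0, 0, 0, 0, 0, 0, -1], [0, 0, 0, 0, 0, 0, -1], [0, 0, 0, 0, 0, 0, -1], [0, 0, 0, 0, 0, 0, -1], [0, 0, 0, 0, 0, 0, -1], [0, 0, 0, 0, 0, 0, -1], [0, 0, 0, 0, 0, 0, -1], [0, 0, 0, 0, 0, 0, -1]],
])

```text
clock: 34.45
position: [0.6109, 0.2065, 0.0451]
tool_rot: [3.141, -0.664, -2.725]
force: [0.7, 0.1, 1.4]
grip_width: 0.0517
finger_force: 58.7
```

```bash
python3 st.py
```

```text
rail x moved 0.1049 y -0.0001 est x 0.0457
F rail 0.7 -0.2 1.4 [-0.37  1.17 -0.12  0.96  0.09  1.68  1.51] 0.05174128091675468
```

move_arm([
  [[0.08, 0, 0.062, 0, 0, 0, -1], [0, 0, 0, 0, 0, 0, -1], [0, 0, 0, 0, 0, 0, -1], [0, 0, 0, 0, 0, 0, -1], [0, 0, 0, 0, 0, 0, -1], [0, 0, 0, 0, 0, 0, -1], [0, 0, 0, 0, 0, 0, -1], [0, 0, 0, 0, 0, 0, -1], [0, 0, 0, 0, 0, 0, -1], [0, 0, 0, 0, 0, 0, -1]],
])

```text
clock: 35.45
position: [0.6089, 0.2057, 0.0451]
tool_rot: [3.141, -0.664, -2.725]
force: [-2.8, 0.7, 1.6]
grip_width: 0.0514
finger_force: 58.5
```

```bash
python3 st.py
```

```text
rail x moved 0.1028 y -0.0000 est x 0.0436
F rail -2.2 1.8 1.6 [-0.37  1.17 -0.12  0.97  0.09  1.68  1.51] 0.05143219219869351
```

move_arm([
  [[0.06, 0, 0.047, 0, 0, 0, -1], [0, 0, 0, 0, 0, 0, -1], [0, 0, 0, 0, 0, 0, -1], [0, 0, 0, 0, 0, 0, -1], [0, 0, 0, 0, 0, 0, -1], [0, 0, 0, 0, 0, 0, -1], [0, 0, 0, 0, 0, 0, -1], [0, 0, 0, 0, 0, 0, -1], [0, 0, 0, 0, 0, 0, -1], [0, 0, 0, 0, 0, 0, -1]],
])

```text
clock: 36.45
position: [0.6076, 0.205, 0.0451]
tool_rot: [3.141, -0.664, -2.725]
force: [4.5, 2.7, -1.5]
grip_width: 0.0516
finger_force: 58.5
```

```bash
python3 st.py
```

```text
rail x moved 0.1014 y -0.0002 est x 0.0422
F rail 5.2 0.6 -1.5 [-0.37  1.16 -0.12  0.97  0.09  1.68  1.51] 0.051635399425984566
```

The catches are in: pulling back meets +5 N at about 42, and the stop is felt at about 47. I'll go back to the middle (45), release, and withdraw along the tool axis.

move_arm([
  [[-0.06, 0, -0.047, 0, 0, 0, -1], [-0.06, 0, -0.047, 0, 0, 0, -1], [0, 0, 0, 0, 0, 0, -1], [0, 0, 0, 0, 0, 0, -1], [0, 0, 0, 0, 0, 0, -1], [0, 0, 0, 0, 0, 0, -1], [0, 0, 0, 0, 0, 0, -1], [0, 0, 0, 0, 0, 0, -1], [0, 0, 0, 0, 0, 0, -1], [0, 0, 0, 0, 0, 0, -1]],
])

```text
clock: 37.45
position: [0.6104, 0.2062, 0.0451]
tool_rot: [3.141, -0.664, -2.725]
force: [0.0, -0.5, 0.4]
grip_width: 0.0514
finger_force: 58.4
```

```bash
python3 st.py
```

```text
rail x moved 0.1044 y -0.0002 est x 0.0452
F rail -0.2 -0.5 0.4 [-0.37  1.17 -0.12  0.96  0.09  1.68  1.51] 0.051402878063240696
```

move_arm([
  [[0, 0, 0, 0, 0, 0, 1], [0, 0, 0, 0, 0, 0, 1], [0, 0, 0, 0, 0, 0, 1], [0, 0, 0, 0, 0, 0, 1], [0, 0, 0, 0, 0, 0, 1], [0, 0, 0, 0, 0, 0, 1], [0, 0, 0, 0, 0, 0, 1], [0, 0, 0, 0, 0, 0, 1], [0, 0, -0.4, 0, 0, 0, 1], [0, 0, -0.6, 0, 0, 0, 1]],
])

```text
clock: 38.45
position: [0.6217, 0.2113, 0.0612]
tool_rot: [3.141, -0.665, -2.725]
force: [-0.0, 1.0, 1.5]
grip_width: 0.0852
finger_force: 0.0
```

move_arm([
  [[0, 0, -0.6, 0, 0, 0, 1], [0, 0, -0.6, 0, 0, 0, 1], [0, 0, -0.6, 0, 0, 0, 1], [0, 0, -0.6, 0, 0, 0, 1], [0, 0, -0.6, 0, 0, 0, 1], [0, 0, -0.6, 0, 0, 0, 1], [0, 0, -0.6, 0, 0, 0, 1], [0, 0, -0.6, 0, 0, 0, 1], [0, 0, 0, 0, 0, 0, 1], [0, 0, 0, 0, 0, 0, 1]],
])

```text
clock: 39.45
position: [0.664, 0.2306, 0.1303]
tool_rot: [-3.141, -0.652, -2.725]
force: [0.7, 0.1, -0.7]
grip_width: 0.0851
finger_force: 0.0
```

Run:
```python
from wc import *
s=observe();print(np.round(s['position'],3),np.round(s['force'],1),np.round(s['qpos'],2))
f=grab_frame('side');cv2.imwrite('pics/d7.png',cv2.resize(f['color'][130:370,180:500,::-1],(800,600),interpolation=cv2.INTER_CUBIC))
```

```text
[0.664 0.231 0.13 ] [ 0.7  0.1 -0.7] [-0.48  1.22  0.23  0.65 -0.17  1.93  1.65]
```

View pics/d7.png

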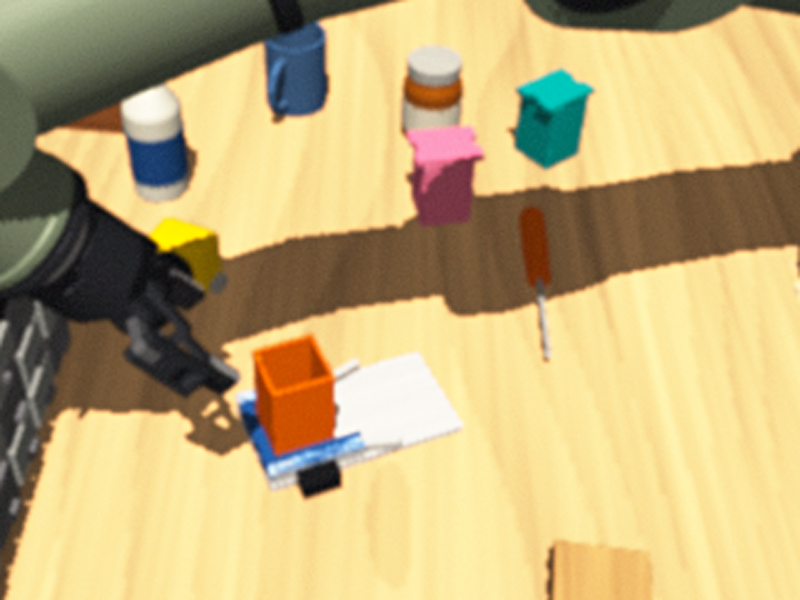

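The cup stands mouth-up in the channel at the stop end (295,395). The gripper is clear at (205,370), and the bystanders look unmoved.

```bash
python3 -c "
from workcell import job_done
print(job_done())"
```

```text
the job is handed in; nothing more can be done
None
```

The orange cup is mouth-up in the rail at the home position with both spring catches engaged. A tug test met about 5 N going back, with the stop about 2 mm ahead. No other object looked moved in the final picture. I handed the job in at about 39.5 s; no verdict came back.

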